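# Put the loose sauces and spices away in their tip-out bins

## Task

Put the loose things on the worktop away by type: the amber and the brown squeeze bottle go into the shut tip-out bin, where the teal squeeze bottle stands, and the dark-lidded spice jar into the empty bin that was left tipped out, each standing upright on the bin's floor. Leave both bins shut with their catches clicked home, and leave the blue cups, the white cups, the timer and the dome lids where they stand.

Things in the scene. Friction and masses are not known exactly. Their poses are not given: they have to be found in the camera images.
- sauce_unit: Sauce storage unit: a fixed steel case 185 wide (y), 102 deep (x), 205 mm high, open in front, holding one clear tip-out bin. Origin: centre of the case's underside, on the worktop; +x points from its open front into the case, +y to the left seen from the front, z up. The roof's front edge stands 40 mm behind the hinge line, its underside 192 mm up.
- sauce_bin (a joint): clear bin of the sauce unit, rad: 0 = shut (upright in its case), 0.55 = tipped out against its stop, top forward and down. Stiff hinge (about 0.6 N m): it stays where it is left, but a hard push down on its floor tips it shut. A sprung ball catch holds it shut: between about 0.20 and 0.03 rad it rides over the catch, which takes 9 to 12 N in all at the handle; below that it is home.
- sauce_unit_hinge (a point): middle of the hinge line of the sauce unit's bin (along the unit's y, at the foot of the bin's front wall), 50 mm in front of (-x) and 14 mm above the case's origin; axes as the case
- sauce_bin_floor (a point): centre of the sauce bin's inner floor, turning with the bin: +x from front wall to back, +y left, z up the walls. Inside 78 (x) x 160 (y) mm; above the floor the front stands 86, sides and back 56 mm. A teal squeeze bottle (44 x 143 high) stands loose in it by the front wall, about 55 mm to +y of this point; the rest is free, room for two more side by side. Bin shut: 42 mm behind, 4 mm above the hinge line.
- sauce_bin_handle (a point): middle of the bar handle of the sauce unit's bin: a black bar 10 mm thick, straight over 82 mm along the unit's y, 37 mm clear of the bin's front. It turns with the bin; with the bin shut it is 42 mm in front of the hinge line (-x) and 88 mm above it. Tall things in the tipped bin lean out to within about 25 mm behind and 80 mm above it; if the bin bangs shut they topple over.
- spice_unit: Spice storage unit: a fixed steel case 185 wide (y), 102 deep (x), 205 mm high, open in front, holding one clear tip-out bin. Origin: centre of the case's underside, on the worktop; +x points from its open front into the case, +y to the left seen from the front, z up. The roof's front edge stands 40 mm behind the hinge line, its underside 192 mm up.
- spice_bin (a joint): clear bin of the spice unit, rad: 0 = shut (upright in its case), 0.55 = tipped out against its stop, top forward and down. Stiff hinge (about 0.6 N m): it stays where it is left, but a hard push down on its floor tips it shut. A sprung ball catch holds it shut: between about 0.20 and 0.03 rad it rides over the catch, which takes 9 to 12 N in all at the handle; below that it is home.
- spice_unit_hinge (a point): middle of the hinge line of the spice unit's bin (along the unit's y, at the foot of the bin's front wall), 50 mm in front of (-x) and 14 mm above the case's origin; axes as the case
- spice_bin_floor (a point): centre of the spice bin's inner floor, turning with the bin: +x from front wall to back, +y left, z up the walls. Inside 78 (x) x 160 (y) mm; above the floor the front stands 86, sides and back 56 mm. It is empty. Bin shut: 42 mm behind, 4 mm above the hinge line.
- spice_bin_handle (a point): middle of the bar handle of the spice unit's bin: a black bar 10 mm thick, straight over 82 mm along the unit's y, 37 mm clear of the bin's front. It turns with the bin; with the bin shut it is 42 mm in front of the hinge line (-x) and 88 mm above it. Tall things in the tipped bin lean out to within about 25 mm behind and 80 mm above it; if the bin bangs shut they topple over.
- amber_bottle_mid (a point): centre, half-way up, of the loose amber squeeze bottle with a white nozzle: 155 high, round body 44 across up to 116 mm, nozzle above; 0.16 kg; stands upright, z up its axis
- brown_bottle_mid (a point): centre, half-way up, of the loose brown squeeze bottle with a black nozzle: 139 high, round body 40 across up to 103 mm, nozzle above; 0.16 kg; stands upright, z up its axis
- cocoa_mid (a point): centre, half-way up, of the loose spice jar with a dark brown lid: 105 high, 44 across (lid: top 20 mm); 0.11 kg; stands upright, z up its axis
- teal_bottle_mid (a point): centre, half-way up, of the teal squeeze bottle that stands loose in the sauce bin: 143 high, 44 across; z up its axis
- teal_bottle: the teal squeeze bottle itself; origin at the centre of its foot
- amber_bottle: the amber squeeze bottle itself; origin at the centre of its foot
- brown_bottle: the brown squeeze bottle itself; origin at the centre of its foot
- cocoa: the dark-lidded spice jar itself; origin at the centre of its foot
- blue_cups: stack of blue paper cups standing among the things, 58 across, 86 high; origin at the centre of its foot. Stays where it is.
- timer: white kitchen timer, 48 x 82 x 63 high; origin at the centre of its foot. Stays where it is.
- white_cups: stack of white paper cups, 69 across, 136 high; origin at the centre of its foot. Stays where it is.
- lids: stack of clear dome lids, 80 across, 60 high; origin at the centre of its foot. Stays where it is.
Mind the look-alikes: they are no part of the job. What is shaped like the brown_bottle but green or purple is not meant.

How it is judged:
By the outcome, as a careful person would: the job done as asked, in the order asked, and still so for the second after the job is handed in, with the robot touching nothing.
It also fails if it takes over 72 s, if anything falls off the work surface, if the arm or the gripper's body presses on something with over 40 N, if the wrist force passes 120 N, or if a joint passes its speed limit or range.

## Robot

A 7-joint arm with a two-finger parallel gripper is mounted at the origin on a cart in front of the work surface, level with it; the furniture and walls round the work are solid. World frame = base frame: x ahead of the robot, y to its left, z up, the work surface at z = 0. Lengths are in m, angles in degrees, forces in N, time in s.
With the tool pointing down it reaches from about 0.35 to 0.9 m from the base axis. Payload 19.9 kg.
Tool frame: the origin (TCP) lies on the mounting face of the last link; the fingertips stand 173 mm ahead of it and the grasp point (between the pads) lies 155 mm ahead of it (grip_depth is the z of the grasp point in the tool frame, in m); z points along the fingers, y is the line along which they close (so a half turn about z gives the same grasp; the last joint's range is limited). The gripper opens to 85 mm and grips with 20 to 120 N. Pads are 22 mm wide; open, the fingers measure 114 mm over their backs; the gripper's body (76 mm by 85 mm) begins 54 mm behind the grasp point. The pads swing forward as they close: fully open they stand 13 mm farther back than shut.
Start: joints at [74.399, 23.915, -0.59, 92.452, 0.269, 63.638, -3.037], TCP at [0.143, -0.608, 0.405] pointing down, gripper open.
Joint ranges: [-161.28, 161.28], [-22.2, 115.67], [-73.04, 71.86], [3.21, 147.25], [-68.34, 248.33], [10.77, 114.83], [-161.83, 161.83]. Speed limits (degrees/s): [108.29, 108.29, 136.94, 136.94, 172.46, 172.46, 172.46].

## Interface

Orientations are given as [roll, pitch, yaw] about the fixed x, y, z axes, in that order (R = Rz(yaw) Ry(pitch) Rx(roll)).
In Python, from plant import state, grab_frame, hand_in, grip_depth gives the robot as it stands.
- The arm moves only by the tool step_arm, never from a script. Its arguments are lists of equal length, an entry for each row: "delta_pos": the shift along the tool's x, y, z in mm, a list of three; "yaw": the turn about the tool's z in rad. In form: {"delta_pos": [[dx, dy, dz], ...], "yaw": [yaw, ...]}. A call has 1 to 12 rows; each row shifts and turns the commanded pose from where the row before left it, along the tool's axes as they then stand; what a row does not reach is not made up. A row lasts 1/8 s, in which the tool goes at most 62.5 mm and 10.7 degrees, less where a joint would pass 70% of its speed; a pose out of reach is approached as far as the arm can. A call is refused whole if a number of a shift passes 62.5 or a number of a turn 0.188, either way. A call with a gripper value outside its range is refused whole. "hand" is the closure, from 0 (fully open) to 1 (shut), set as the call begins (left out, the last holds). The fingers move at their own pace and stop on an object; "newtons" is the grip in N (left out, the last holds). Time passes only in rows, so rows that do not move let the fingers close. It gives the time, the measured TCP pose, the force, the opening and the grip force at its end, in the units of the state.
- state(): the state, without advancing time (a new reading comes with each control period).
- grab_frame(name): name is "side" or "top" or "wrist"; returns a dict with "color" (420x560x3 uint8, red, green, blue), "mtx" (3x3 intrinsics, pixels), "dist" ([k1, k2, p1, p2, k3] as OpenCV has them; the pictures are not rectified), "eye" and "rotation" of the camera in the world. Camera axes: x right, y down, z forward; pixel columns grow to the right and rows downward; lengths in m; the calibration is good to about 2 mm. A picture is of the moment at which its call begins. There is no depth.
- hand_in(): hands the job in; it is judged then, once.
The state is a dict: "time": time; "joint_pos": joint angles; "qvel": joint speeds; "joint_efforts": joint torques, N m; "tcp_pos": TCP position; "tcp_rot": TCP orientation; "wrist_force": force on the tool from outside, world axes, zero at the start; "ft_torque": the same for the moment, N m; "grip_width": finger opening in m; "finger_force": force on a finger pad.
Only numpy, scipy, OpenCV 4.12 (cv2) and the standard library are available. Lean on these libraries where they do the work, as an engineer would, in place of code of your own. Each camera call takes 0.05 s, during which the arm holds its last target. There are 200 camera calls.

## Working session

There is one attempt and no reset: what is moved stays moved. The work goes in short steps, Python scripts to look and compute and a tool call to move; the robot and the scene stay as the last step left them, time stands still between calls to the robot, and variables do not carry over. Pictures are saved under pics/ and viewed, at most 10 in all, crops included, and the job is handed in when it is done.

Besides the shell and the picture viewer there is one more tool, called after "Call:" as a command line: name --pt "numbers of a row" for each row, then --argument value for the rest. step_arm: Moves the arm, as the interface text tells. Its arguments: {"type":"object","properties":{"delta_pos":{"type":"array"},"yaw":{"type":"array"},"hand":{"type":"number"},"newtons":{"type":"number"}},"required":["delta_pos","yaw"]}

```bash
mkdir -p pics; ls; python3 - <<'E'
from plant import state, grab_frame, grip_depth
import cv2, numpy as np, pickle
print(state(), grip_depth)
for n in("side","top"):
    f=grab_frame(n); pickle.dump(f,open(n+".pkl","wb"))
    cv2.imwrite(f"pics/{n}0.png",f["color"][:,:,::-1]); print(n,f["mtx"],f["dist"],f["eye"],f["rotation"])
E
```

```text
pics
{'time': 0.0, 'joint_pos': array([74.39850025, 23.94811533, -0.59228727, 92.48482003,  0.26711159,
       63.63926255, -3.03822638]), 'qvel': array([-0.04295429, -0.11716044,  0.00899598,  0.02061665, -0.05518504,
        0.06228622, -0.0191108 ]), 'joint_efforts': array([ 6.65202133e-04, -8.64427471e+01,  6.79117776e-01, -4.34900272e+01,
        1.90753047e-02,  7.48371676e-03,  7.56182180e-05]), 'tcp_pos': array([ 0.1429674 , -0.60828979,  0.40406431]), 'tcp_rot': array([-1.79929223e+02,  2.53298659e-03,  1.32234778e+01]), 'wrist_force': array([0.0905757 , 0.6250944 , 0.05575343]), 'ft_torque': array([-0.04688678, -0.0076513 ,  0.05954071]), 'finger_force': 0.0, 'grip_width': 0.0852753788664209} 0.1547
side [[493.57526431   0.         283.15611968]
 [  0.         493.57526431 211.58432496]
 [  0.           0.           1.        ]] [0.04608919 0.         0.         0.         0.        ] [ 0.04178779 -1.95606897  0.86732427] [-112.30112047   -1.09744764  -14.58553579]
top [[458.89591285   0.         275.98943258]
 [  0.         458.89591285 204.08083149]
 [  0.           0.           1.        ]] [0.0450094 0.        0.        0.        0.       ] [ 0.33725396 -0.15821357  1.63590912] [-173.31600145    0.18498639  -91.65362689]
```

View pics/side0.png

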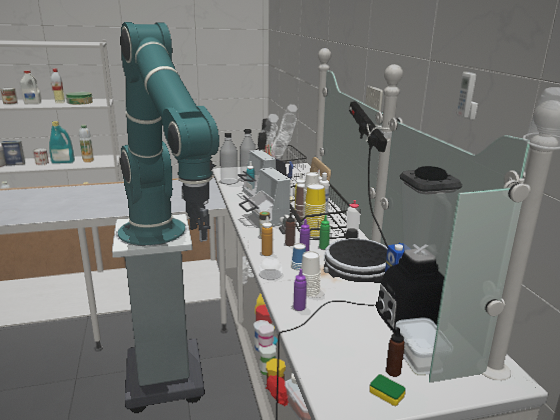

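View pics/top0.png

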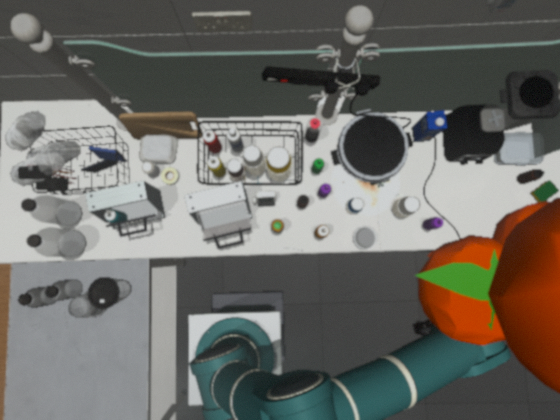

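```bash
cat > h.py <<'E'
import cv2, numpy as np, pickle
from scipy.spatial.transform import Rotation as R
def ray(f,uv):
    p=cv2.undistortPoints(np.array([[uv]],float),f["mtx"],f["dist"])[0,0]
    Rm=R.from_euler('xyz',f["rotation"],degrees=True).as_matrix()
    return np.array(f["eye"]),Rm@np.array([p[0],p[1],1])
def onz(f,uv,z):
    e,d=ray(f,uv); return e+d*(z-e[2])/d[2]
def proj(f,P):
    Rm=R.from_euler('xyz',f["rotation"],degrees=True).as_matrix()
    t=-Rm.T@np.array(f["eye"])
    return cv2.projectPoints(np.array(P,float).reshape(-1,1,3),cv2.Rodrigues(Rm.T)[0],t,f["mtx"],f["dist"])[0][:,0]
E
python3 - <<'E'
from h import *
t=pickle.load(open("top.pkl","rb"));s=pickle.load(open("side.pkl","rb"))
a=cv2.resize(t["color"][150:265,80:240],None,fx=5,fy=5,interpolation=2)[:,:,::-1]
cv2.imwrite("pics/a.png",cv2.resize(t["color"][150:265,80:240],(800,575),interpolation=2)[:,:,::-1])
cv2.imwrite("pics/b.png",cv2.resize(t["color"][150:250,240:440],(800,400),interpolation=2)[:,:,::-1])
cv2.imwrite("pics/c.png",cv2.resize(s["color"][140:310,210:370],(564,600),interpolation=2)[:,:,::-1])
for uv in [(277,226),(302,202),(322,230),(355,205)]: print(uv,onz(t,uv,.1), proj(s,onz(t,uv,.1)))
E
```

```text
(277, 226) [ 0.44329928 -0.15970167  0.1       ] [[263.71460003 214.2085995 ]]
(302, 202) [ 0.52181159 -0.24628802  0.1       ] [[288.07775835 220.93028855]]
(322, 230) [ 0.42556905 -0.30975721  0.1       ] [[267.75400427 229.62262436]]
(355, 205) [ 0.5064376  -0.42394099  0.1       ] [[296.848385  240.5250073]]
```

View pics/a.png

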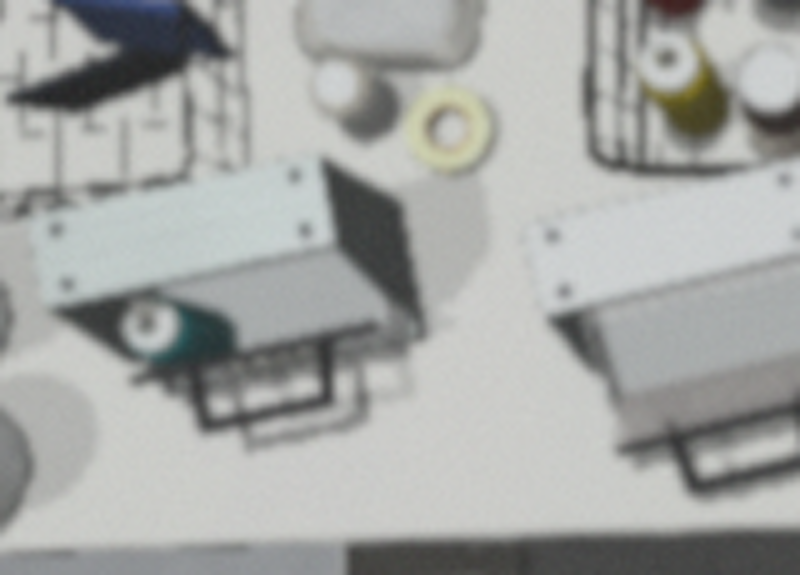

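View pics/b.png

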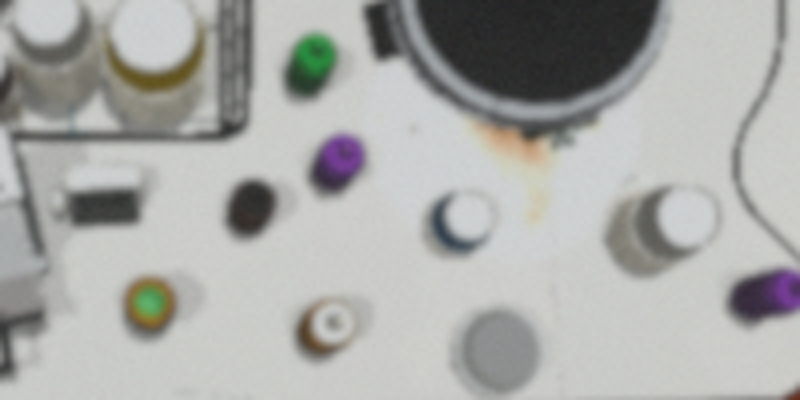

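View pics/c.png

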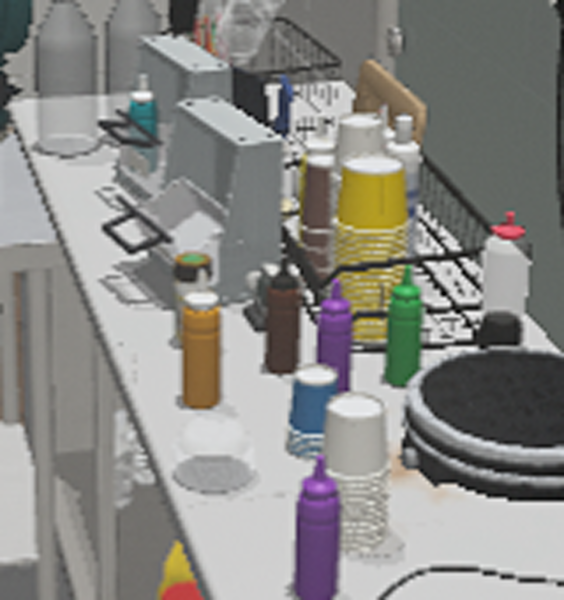

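Top view: amber (322,230), brown (302,202) next to green and purple look-alikes at (318,165), (325,190) and (432,223). The jar with the dark-lid rim is at (277,226). Crops b and c confirm that the brown body with the black nozzle at (302,202) is the one meant. The other dark bottle, at side (396,355), is far out of reach. The sauce unit with the teal bottle is on the left at (125,205), and the tipped spice bin is at (222,210). I'll move over the loose things for a wrist view.

Call:
step_arm --pt "45 -37 -8" --pt "45 -37 -8" --pt "45 -37 -8" --pt "45 -37 -8" --pt "45 -37 -8" --pt "45 -37 -8" --pt "45 -37 -8" --pt "45 -37 -8" --pt "0 0 0" --yaw '[0,0,0,0,0,0,0,0,0]'

```text
time: 1.23
tcp_pos: [0.4278, -0.2344, 0.4692]
tcp_rot: [-180.0, -0.1, 13.6]
wrist_force: [-0.3, -0.9, -0.2]
grip_width: 0.0854
finger_force: 0.0
```

```bash
python3 - <<'E'
from plant import *
from h import *
f=grab_frame("wrist"); pickle.dump(f,open("w1.pkl","wb"))
print(f["mtx"],f["eye"],f["rotation"])
t=grab_frame("side"); pickle.dump(t,open("s1.pkl","wb"))
im=np.zeros((600,800,3),np.uint8)
im[:420,:560]=f["color"]
im[420:600,:560]=cv2.resize(f["color"],(240,180))[:1,:1]*0
z=pickle.load(open("top.pkl","rb"))["color"][165:255,180:252]
im[:300,560:800]=cv2.resize(z,(240,300),interpolation=2)
im[300:600,560:800]=cv2.resize(t["color"][160:250,225:297],(240,300),interpolation=2)
cv2.imwrite("pics/w1.png",im[:,:,::-1])
E
```

```text
[[364.37959707   0.         280.58644163]
 [  0.         364.37959707 210.05810896]
 [  0.           0.           1.        ]] [ 0.49304915 -0.2183249   0.43831943] [ 1.64673991e+02 -3.58690851e-02 -7.64518994e+01]
```

View pics/w1.png

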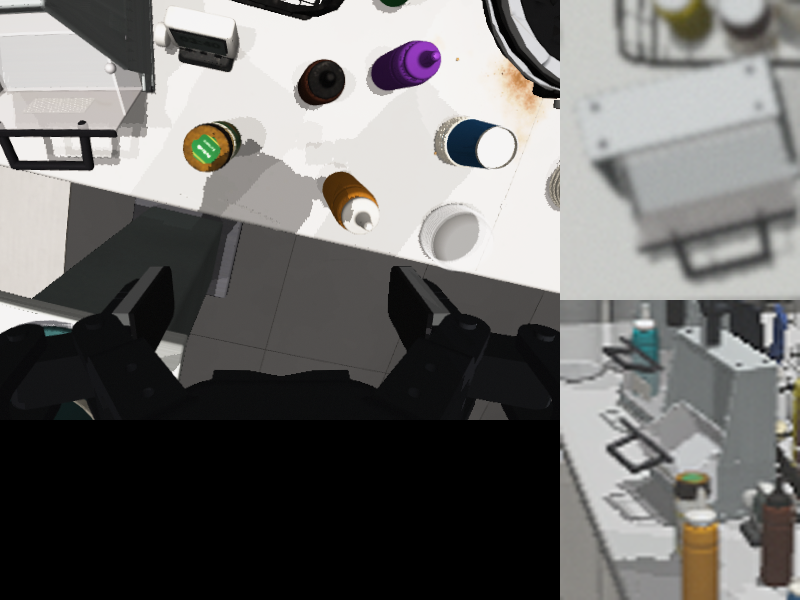

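```bash
python3 - <<'E'
from h import *
w=pickle.load(open("w1.pkl","rb"));t=pickle.load(open("top.pkl","rb"))
np.set_printoptions(precision=4,suppress=True)
for n,uv,z in [("amber",(363,216),.155),("brown",(332,69),.139),("cocoa",(207,147),.105)]: print(n,onz(w,uv,z))
for n,uv,z in [("amber",(323,230.5),.155),("brown",(302.5,201.5),.139),("cocoa",(277,226),.105)]: print(n,'top',onz(t,uv,z))
def rep(n,FL,FR,BR,BL,hl,hr,hz):
    P=[onz(t,p,.205)[:2] for p in (FL,FR,BR,BL)]; H=[onz(t,p,hz)[:2] for p in (hl,hr)]
    print(n,np.array(P),'\nH',np.array(H),(H[0]+H[1])/2,np.linalg.norm(H[0]-H[1]))
    for a,b in((P[0],P[1]),(P[3],P[2]),(H[0],H[1])):
        d=a-b; print('yaw',np.degrees(np.arctan2(d[1],d[0]))-90, np.linalg.norm(d))
    print('front mid',(P[0]+P[1])/2,'back mid',(P[2]+P[3])/2)
c=lambda x,y:(80+x/5-.4,150+y/5-.4)
rep('sauce',c(60,308),c(338,247),c(322,158),c(33,215),c(207,422),c(330,393),.102)
m=lambda x,y:(180+(x-560)/3.333-.35,165+y/3.333-.35)
rep('spice',m(600,158),m(787,110),m(772,60),m(577,108),m(692,269),m(769,254),.067)
print(onz(w,(18,164),.067),onz(w,(91,165),.067))
E
```

```text
amber [ 0.4284 -0.303   0.155 ]
brown [ 0.5335 -0.25    0.139 ]
cocoa [ 0.4465 -0.1609  0.105 ]
amber top [ 0.4207 -0.3075  0.155 ]
brown top [ 0.5187 -0.2458  0.139 ]
cocoa top [ 0.443  -0.1597  0.105 ]
sauce [[0.4995 0.4164]
 [0.5328 0.2447]
 [0.5897 0.2549]
 [0.5585 0.4341]] 
H [[0.432  0.3598]
 [0.4488 0.2786]] [0.4404 0.3192] 0.08284886668747063
yaw 10.996485846095226 0.17491958107712743
yaw 9.858358074392541 0.18190889900927346
yaw 11.721917818093402 0.08284886668747063
front mid [0.5162 0.3306] back mid [0.5741 0.3445]
spice [[ 0.4876  0.1062]
 [ 0.5279 -0.0703]
 [ 0.5761 -0.0571]
 [ 0.5356  0.1274]] 
H [[ 0.3854  0.0387]
 [ 0.3983 -0.0402]] [ 0.3919 -0.0008] 0.07993462147573446
yaw 12.877763225995437 0.18100421549270157
yaw 12.375771002734666 0.18894969352588056
yaw 9.313823586100739 0.07993462147573446
front mid [0.5078 0.018 ] back mid [0.5559 0.0352]
[0.3782 0.0413 0.067 ] [ 0.3953 -0.0386  0.067 ]
```

Call:
step_arm --pt "8 -44 0" --pt "8 -44 0" --pt "8 -44 0" --pt "8 -44 0" --pt "8 -44 0" --pt "8 -44 0" --pt "8 -44 0" --pt "8 -44 0" --pt "8 -44 0" --pt "8 -44 0" --pt "8 -44 0" --pt "8 -44 0" --yaw '[0,0,0,0,0,0,0,0,0,0,0,0]'

```text
time: 2.82
tcp_pos: [0.399, 0.2982, 0.4684]
tcp_rot: [180.0, 0.0, 13.1]
wrist_force: [0.2, -0.2, -0.1]
grip_width: 0.0852
finger_force: 0.0
```

```bash
python3 - <<'E'
from plant import *
from h import *
f=grab_frame("wrist"); pickle.dump(f,open("w2.pkl","wb"))
t=grab_frame("top"); pickle.dump(t,open("t2.pkl","wb"))
print(state()["tcp_pos"],state()["tcp_rot"],f["eye"],f["rotation"])
im=np.zeros((600,800,3),np.uint8); im[:]=cv2.resize(f["color"],(800,600),interpolation=2)
cv2.imwrite("pics/w2.png",im[:,:,::-1])
s=pickle.load(open("s1.pkl","rb"))
# triangulate bottles by nearest approach: top ray vs wrist ray
w=pickle.load(open("w1.pkl","rb"));t0=pickle.load(open("top.pkl","rb"))
def tri(rs):
    A=np.zeros((3,3));b=np.zeros(3)
    for e,d in rs:
        d=d/np.linalg.norm(d);M=np.eye(3)-np.outer(d,d);A+=M;b+=M@e
    return np.linalg.solve(A,b)
for n,a,b,z in [("amber",(363,216),(323,230.5),.155),("brown",(332,69),(302.5,201.5),.139),("cocoa",(207,147),(277,226),.105)]:
    print(n,tri([ray(w,a),ray(t0,b)]))
    print([proj(s,list(onz(w,a,z))),proj(s,list(onz(t0,b,z)))])
# side color masks
hsv=cv2.cvtColor(s["color"],cv2.COLOR_RGB2HSV)
for n,lo,hi,box in [("amber",(8,120,90),(22,255,255),(255,215,280,265)),("brown",(0,40,20),(15,200,90),(280,205,300,255))]:
    m=cv2.inRange(hsv,lo,hi);k=np.zeros_like(m);x0,y0,x1,y1=box;k[y0:y1,x0:x1]=1;v,u=np.nonzero(m*k);print(n,u.min(),u.max(),v.min(),v.max(),u.mean())
E
```

```text
[0.39799328 0.30055689 0.46836134] [-1.79891197e+02  5.55300893e-02  1.33861085e+01] [0.46434679 0.31357248 0.43751517] [ 1.64597732e+02 -7.08756065e-02 -7.69727512e+01]
amber [ 0.42236118 -0.31037524  0.12929784]
[array([[268.20322377, 215.37979007]]), array([[266.4494459 , 216.00298006]])]
brown [ 0.50512591 -0.23440688  0.3026886 ]
[array([[291.45446286, 211.84143195]]), array([[287.50701725, 211.73561065]])]
cocoa [ 0.44425676 -0.15920327  0.09224124]
[array([[264.54870324, 213.1127351 ]]), array([[263.63592821, 213.07060648]])]
amber 262 271 227 255 266.5
brown 285 299 206 245 290.53275109170306
```

View pics/w2.png

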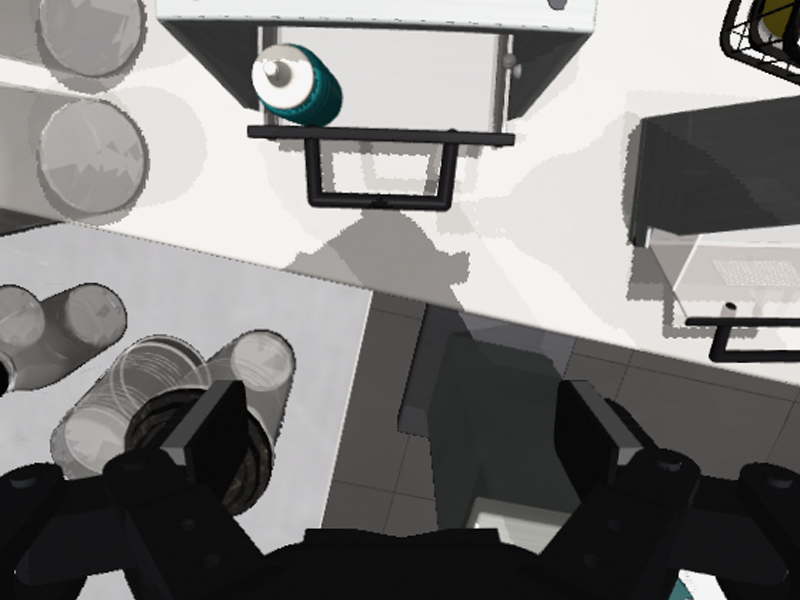

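```bash
python3 - <<'E'
from h import *
np.set_printoptions(precision=4,suppress=True)
w=pickle.load(open("w2.pkl","rb"))
q=lambda x,y,z: onz(w,(x/1.42857-.15,y/1.42857-.15),z)
def pr(n,a,b,z):
    A,B=q(*a,z),q(*b,z);d=A-B;print(n,A[:2],B[:2],'mid',(A+B)[:2]/2,np.linalg.norm(d),np.degrees(np.arctan2(d[1],d[0]))-90)
pr('bar',(311,202),(448,206),.102)
pr('rim',(248,131),(514,139),.104)
pr('roof',(158,18),(597,31),.205)
print('teal tip',q(270,68,.161)); print('spice bar left',q(714,358,.067),'rim left',q(687,322,.092))
w1=pickle.load(open("w1.pkl","rb"))
hsv=cv2.cvtColor(w1["color"],cv2.COLOR_RGB2HSV)
for n,c,z in [("amb nozzle base/top",(362,215),.155),("brown?",(320,80),.139),("brown foot",(320,80),.05)]: print(n,onz(w1,c,z))
# project vertical axes of candidates in w1, to compare
for n,xy,h in [("amber",(.4207,-.3075),.155),("brown",(.5187,-.2458),.139),("brownW",(.5335,-.25),.139),("cocoa",(.443,-.1597),.105)]:
    print(n,proj(w1,[[*xy,0],[*xy,h]]).round(0).tolist(), proj(pickle.load(open("s1.pkl","rb")),[[*xy,0],[*xy,h]]).round(1).tolist())
E
```

```text
bar [0.4249 0.363 ] [0.442  0.2772] mid [0.4334 0.3201] 0.08750361523969073 11.298228916033239
rim [0.4593 0.4091] [0.4915 0.2477] mid [0.4754 0.3284] 0.1645061978531207 11.25962710853267
roof [0.4983 0.4253] [0.534  0.2455] mid [0.5161 0.3354] 0.18335071339135717 11.223870494532733
teal tip [0.4927 0.387  0.161 ]
spice bar left [0.3745 0.04   0.067 ] rim left [0.402  0.0892 0.092 ]
amb nozzle base/top [ 0.429 -0.302  0.155]
brown? [ 0.5233 -0.243   0.139 ]
brown foot [ 0.5322 -0.2503  0.05  ]
amber [[337.0, 187.0], [365.0, 226.0]] [[266.2, 253.3], [266.4, 216.0]]
brown [[309.0, 94.0], [322.0, 87.0]] [[286.7, 243.9], [287.5, 211.7]]
brownW [[315.0, 82.0], [332.0, 69.0]] [[290.6, 244.0], [291.5, 211.8]]
cocoa [[223.0, 141.0], [205.0, 150.0]] [[263.5, 236.7], [263.6, 213.1]]
```

Call:
step_arm --pt "0 0 15" --pt "0 0 15" --pt "0 0 15" --pt "0 0 15" --pt "0 0 15" --pt "0 0 15" --pt "0 0 15" --pt "0 0 15" --pt "0 0 15" --pt "-2 13 0" --pt "-2 13 0" --pt "-2 13 0" --yaw '[-0.17,-0.17,-0.17,-0.17,-0.17,-0.17,-0.17,-0.17,-0.17,0,0,0]' --hand 0.62 --newtons 20

```text
time: 4.42
tcp_pos: [0.4393, 0.2993, 0.3342]
tcp_rot: [180.0, -0.0, 100.7]
wrist_force: [0.2, 0.3, -0.7]
grip_width: 0.0322
finger_force: 0.0
```

```bash
python3 - <<'E'
from plant import *
s=state();print(s["tcp_pos"],s["tcp_rot"],s["grip_width"],s["joint_pos"])
E
```

```text
[0.43929512 0.29930201 0.33419349] [ 1.79955448e+02 -3.87296085e-04  1.00700905e+02] 0.03222685321361683 [  8.387943    30.9334363  -59.11858292 108.24240246  31.11623747
  58.70181712 -53.41880394]
```

Call:
step_arm --pt "0 0 20" --pt "0 0 20" --pt "0 0 20" --pt "0 0 17" --pt "0 0 0" --yaw '[-0.008,0,0,0,0]'

```text
time: 5.05
tcp_pos: [0.4374, 0.2995, 0.2554]
tcp_rot: [-179.9, 0.0, 101.4]
wrist_force: [0.7, -0.2, -0.4]
grip_width: 0.0327
finger_force: 0.0
```

Call:
step_arm --pt "0 0 0" --pt "0 -3 0" --pt "0 -4 2" --pt "0 -4 2" --pt "0 -4 3" --pt "0 -4 3" --pt "0 -4 3" --pt "0 -4 3" --pt "0 -4 3" --pt "0 -3 4" --pt "0 -3 4" --pt "0 -3 4" --yaw '[0,0,0,0,0,0,0,0,0,0,0,0]' --hand 0.82

```text
time: 6.55
tcp_pos: [0.3993, 0.292, 0.2266]
tcp_rot: [179.8, -0.1, 101.3]
wrist_force: [5.6, 1.3, 4.4]
grip_width: 0.0159
finger_force: 2.6
```

Call:
step_arm --pt "0 -3 2" --pt "0 -3 2" --pt "0 -1 1" --pt "0 0 0" --yaw '[0,0,0,0]'

```text
time: 7.05
tcp_pos: [0.3952, 0.291, 0.2229]
tcp_rot: [179.5, -0.1, 101.2]
wrist_force: [25.4, 3.2, 6.4]
grip_width: 0.0153
finger_force: 13.0
```

Call:
step_arm --pt "0 4 0" --pt "0 0 -10" --pt "0 0 -50" --pt "0 0 -55" --pt "0 0 -55" --pt "0 0 -30" --yaw '[0,0,0,0,0,0]' --hand 0.65

```text
time: 7.8
tcp_pos: [0.3953, 0.2914, 0.4234]
tcp_rot: [179.9, -0.0, 101.4]
wrist_force: [-0.5, 0.3, -0.5]
grip_width: 0.03
finger_force: 0.0
```

```bash
cat > go.py <<'E'
# python3 go.py n x y z yaw [ramp 0/1]: rows for a straight world move from the present pose
import sys
from h import *
from plant import state
n=int(sys.argv[1]); g=np.array(list(map(float,sys.argv[2:5]))); yw=float(sys.argv[5])
s=state(); p=s["tcp_pos"]; y0=s["tcp_rot"][2]; dy=(yw-y0+180)%360-180
print("at",p.round(4),s["tcp_rot"].round(1),s["joint_pos"].round(0))
D=[];Y=[]
w=np.sin(np.pi*(np.arange(n)+.5)/n)+.6; w/=w.sum()
yc=y0
for i in range(n):
    a=np.radians(yc); d=(g-p)*1000*w[i]
    D.append([int(round(d[0]*np.cos(a)+d[1]*np.sin(a))),int(round(d[0]*np.sin(a)-d[1]*np.cos(a))),int(round(-d[2]))])
    Y.append(round(-np.radians(dy)/n,3)); yc+=dy/n
print(D,Y)
E
python3 go.py 12 .424 -.305 .40 11
```

```text
at [0.3953 0.2914 0.4234] [179.9  -0.  101.4] [ 17.  20. -68. 108.  21.  65. -48.]
[[-29, -4, 1], [-39, -1, 2], [-48, 5, 2], [-54, 14, 2], [-57, 22, 2], [-56, 31, 3], [-51, 38, 3], [-44, 43, 2], [-35, 44, 2], [-25, 42, 2], [-16, 36, 2], [-8, 28, 1]] [np.float64(0.131), np.float64(0.131), np.float64(0.131), np.float64(0.131), np.float64(0.131), np.float64(0.131), np.float64(0.131), np.float64(0.131), np.float64(0.131), np.float64(0.131), np.float64(0.131), np.float64(0.131)]
```

Call:
step_arm --pt "-29 -4 1" --pt "-39 -1 2" --pt "-48 5 2" --pt "-54 14 2" --pt "-57 22 2" --pt "-56 31 3" --pt "-51 38 3" --pt "-44 43 2" --pt "-35 44 2" --pt "-25 42 2" --pt "-16 36 2" --pt "-8 28 1" --yaw '[0.131,0.131,0.131,0.131,0.131,0.131,0.131,0.131,0.131,0.131,0.131,0.131]' --hand 0.15

```text
time: 9.3
tcp_pos: [0.4245, -0.3031, 0.3969]
tcp_rot: [-180.0, -0.0, 11.0]
wrist_force: [-0.8, 0.9, 1.2]
grip_width: 0.0728
finger_force: 0.0
```

```bash
python3 - <<'E'
from plant import *
from h import *
f=grab_frame("wrist"); pickle.dump(f,open("w3.pkl","wb"))
t=grab_frame("top"); pickle.dump(t,open("t3.pkl","wb"))
im=np.zeros((600,800,3),np.uint8)
im[:420,:560]=f["color"]
z=t["color"][165:255,80:152]
im[:300,560:800]=cv2.resize(z,(240,300),interpolation=2)
cv2.imwrite("pics/w3.png",im[:,:,::-1])
E
python3 go.py 3 .424 -.305 .27 11
```

```text
at [ 0.4243 -0.3042  0.3967] [-180.    -0.    10.9] [ 64.  17. -38. 107.  12.  60. -58.]
[[0, 0, 37], [0, 0, 53], [0, 0, 37]] [np.float64(-0.001), np.float64(-0.001), np.float64(-0.001)]
```

View pics/w3.png

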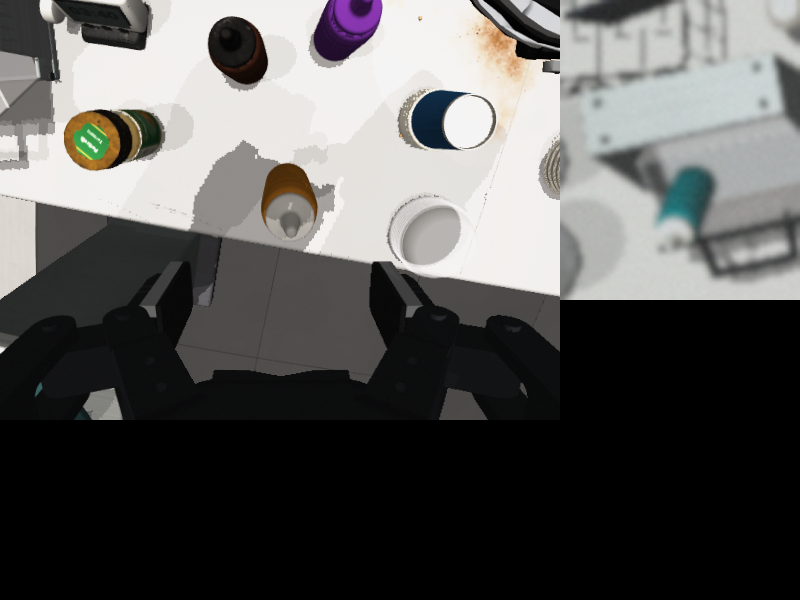

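```bash
python3 - <<'E'
from h import *
np.set_printoptions(precision=4,suppress=True)
w=pickle.load(open("w3.pkl","rb"))
for n,uv,z in [("amber",(290,226),.155),("brown",(232,34),.139),("cocoa",(91,139),.105)]: print(n,onz(w,uv,z))
hsv=cv2.cvtColor(w["color"],cv2.COLOR_RGB2HSV)
m=cv2.inRange(hsv,(8,120,60),(22,255,255));m[:160]=0;m[250:]=0;m[:,:250]=0;m[:,330:]=0
v,u=np.nonzero(m);print(u.min(),u.max(),v.min(),v.max(), onz(w,((u.min()+u.max())/2,v.min()),.0))
for xy in [(.424,-.305),(.4284,-.303)]: print(proj(w,[[*xy,0],[*xy,.116],[*xy,.155]]).tolist())
E
```

```text
amber [ 0.4246 -0.3088  0.155 ]
brown [ 0.5277 -0.2544  0.139 ]
cocoa [ 0.4462 -0.1597  0.105 ]
261 316 164 223 [ 0.4403 -0.3082  0.    ]
[[282.31507849004646, 179.0647176401053], [283.17729997094705, 208.95108867667187], [283.6618648684474, 225.78632956612842]]
[[281.2079303082892, 174.50243956860325], [281.59333545138844, 202.54277488784953], [281.810601170766, 218.38083146518255]]
```

Call:
step_arm --pt "-2 3 30" --pt "0 0 40" --pt "0 0 38" --pt "0 0 20" --pt "0 0 0" --yaw '[0,0,0,0,0]'

```text
time: 10.02
tcp_pos: [0.4233, -0.3041, 0.2682]
tcp_rot: [-179.9, 0.1, 11.4]
wrist_force: [0.2, 0.3, 1.0]
grip_width: 0.0728
finger_force: 0.0
```

Call:
step_arm --pt "0 0 0" --pt "0 0 0" --pt "0 0 0" --pt "0 0 -10" --pt "0 0 -30" --pt "0 0 -50" --pt "0 0 -50" --pt "0 0 -20" --yaw '[0,0,0,0,0,0,0,0]' --hand 1 --newtons 35

```text
time: 11.02
tcp_pos: [0.4237, -0.3046, 0.4325]
tcp_rot: [179.8, -0.1, 11.3]
wrist_force: [-0.1, -0.9, -1.6]
grip_width: 0.0429
finger_force: 36.1
```

```bash
python3 - <<'E'
from h import *
H=np.array([.4755,.328]);a=np.radians(11.2);X=np.array([np.cos(a),np.sin(a)]);Y=np.array([-X[1],X[0]])
for b,y in [(.012,.002),(.011,-.05)]: print((H+b*X+y*Y).round(4))
E
python3 go.py 12 .486 .332 .43 11.2
python3 -c "
from plant import *
print(state()['grip_width'])"
```

```text
[0.4869 0.3323]
[0.496  0.2811]
at [ 0.4237 -0.3046  0.4325] [ 1.798e+02 -1.000e-01  1.130e+01] [ 65.  15. -39. 104.  11.  64. -56.]
[[9, -30, 0], [12, -40, 0], [15, -50, 0], [17, -57, 0], [19, -63, 0], [20, -66, 0], [20, -66, 0], [19, -63, 0], [17, -57, 0], [15, -50, 0], [12, -40, 0], [9, -30, 0]] [np.float64(0.0), np.float64(0.0), np.float64(0.0), np.float64(0.0), np.float64(0.0), np.float64(0.0), np.float64(0.0), np.float64(0.0), np.float64(0.0), np.float64(0.0), np.float64(0.0), np.float64(0.0)]
0.04287070096294221
```

Call:
step_arm --pt "9 -30 -14" --pt "13 -43 -14" --pt "16 -54 -14" --pt "18 -60 -14" --pt "18 -60 -14" --pt "18 -60 0" --pt "18 -60 0" --pt "18 -60 0" --pt "18 -60 0" --pt "16 -54 0" --pt "13 -43 0" --pt "9 -28 0" --yaw '[0,0,0,0,0,0,0,0,0,0,0,0]'

```text
time: 12.52
tcp_pos: [0.4831, 0.3295, 0.4987]
tcp_rot: [-180.0, 0.0, 11.4]
wrist_force: [0.4, -1.2, -2.0]
grip_width: 0.0428
finger_force: 36.1
```

```bash
python3 go.py 6 .487 .332 .34 11.2
```

```text
at [0.4831 0.3295 0.4987] [-180.     0.    11.4] [   6.   25.  -59.   90.   22.   77. -134.]
[[0, 0, 18], [1, 0, 28], [1, 0, 33], [1, 0, 33], [1, 0, 28], [0, 0, 18]] [np.float64(0.001), np.float64(0.001), np.float64(0.001), np.float64(0.001), np.float64(0.001), np.float64(0.001)]
```

Call:
step_arm --pt "1 0 18" --pt "1 0 28" --pt "1 -1 33" --pt "0 0 33" --pt "0 0 28" --pt "0 0 18" --pt "0 0 0" --yaw '[0,0,0,0,0,0,0]'

```text
time: 13.4
tcp_pos: [0.4867, 0.3283, 0.3396]
tcp_rot: [180.0, 0.1, 11.3]
wrist_force: [-0.2, 0.3, -1.5]
grip_width: 0.0422
finger_force: 36.0
```

Call:
step_arm --pt "0 0 8" --pt "0 0 8" --pt "0 0 6" --pt "0 0 4" --pt "0 0 0" --yaw '[0,0,0,0,0]'

```text
time: 14.02
tcp_pos: [0.4867, 0.329, 0.314]
tcp_rot: [-180.0, 0.0, 11.3]
wrist_force: [0.1, -0.3, -1.1]
grip_width: 0.0425
finger_force: 36.1
```

Call:
step_arm --pt "0 0 2" --pt "0 0 2" --pt "0 0 0" --yaw '[0,0,0]'

```text
time: 14.4
tcp_pos: [0.4867, 0.329, 0.3101]
tcp_rot: [-180.0, -0.0, 11.3]
wrist_force: [1.9, 0.2, -0.7]
grip_width: 0.0427
finger_force: 36.2
```

Call:
step_arm --pt "0 0 0" --pt "0 0 0" --pt "0 0 0" --pt "0 0 0" --yaw '[0,0,0,0]' --hand 0.3

```text
time: 14.9
tcp_pos: [0.4866, 0.3289, 0.3101]
tcp_rot: [-180.0, 0.0, 11.3]
wrist_force: [-0.2, -0.0, 0.0]
grip_width: 0.0596
finger_force: 0.0
```

Call:
step_arm --pt "0 0 -20" --pt "0 0 -40" --pt "0 0 -50" --yaw '[0,0,0]'

```text
time: 15.28
tcp_pos: [0.4864, 0.3289, 0.4222]
tcp_rot: [-180.0, 0.0, 11.3]
wrist_force: [0.6, -0.7, 0.5]
grip_width: 0.0598
finger_force: 0.0
```

```bash
python3 - <<'E'
from plant import *
from h import *
f=grab_frame("wrist"); pickle.dump(f,open("w4.pkl","wb"))
t=grab_frame("top"); s=grab_frame("side")
im=np.zeros((600,800,3),np.uint8)
im[:420,:560]=f["color"]
im[:300,560:800]=cv2.resize(t["color"][165:255,80:152],(240,300),interpolation=2)
im[300:600,560:800]=cv2.resize(s["color"][145:205,225:273],(240,300),interpolation=2)
cv2.imwrite("pics/w4.png",im[:,:,::-1])
E
python3 go.py 12 .529 -.251 .42 11.2
```

```text
at [0.4866 0.3295 0.4237] [-179.9   -0.3   11.3] [   5.   29.  -57.   95.   26.   69. -137.]
[[-4, 28, 0], [-5, 38, 0], [-6, 47, 0], [-7, 54, 0], [-7, 59, 0], [-8, 62, 0], [-8, 62, 0], [-7, 59, 0], [-7, 54, 0], [-6, 47, 0], [-5, 38, 0], [-3, 28, 0]] [np.float64(0.0), np.float64(0.0), np.float64(0.0), np.float64(0.0), np.float64(0.0), np.float64(0.0), np.float64(0.0), np.float64(0.0), np.float64(0.0), np.float64(0.0), np.float64(0.0), np.float64(0.0)]
```

View pics/w4.png

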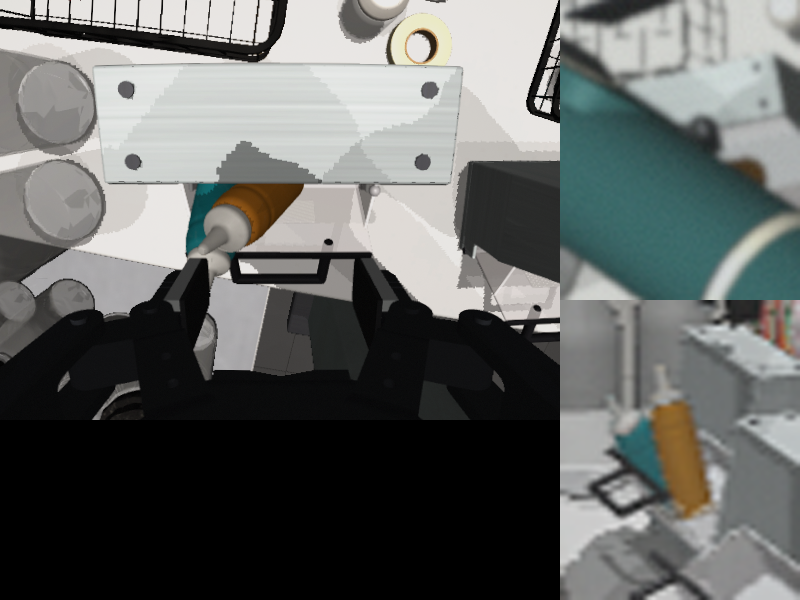

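```bash
python3 - <<'E'
from plant import *
from h import *
from scipy.optimize import least_squares
np.set_printoptions(precision=4,suppress=True)
w=pickle.load(open("w4.pkl","rb"));s=pickle.load(open("side.pkl","rb"))
H=np.array([.4755,.328,.014]);a=np.radians(11.2);X=np.array([np.cos(a),np.sin(a),0]);Y=np.array([-X[1],X[0],0]);Z=np.array([0,0,1.])
def pt(p,h):
    f,y,lx,ly=p[0],p[1],p[3],p[4]
    d=np.array([-lx,ly,np.sqrt(max(1e-6,1-lx*lx-ly*ly))])
    P=np.array([f,y,p[2]])+h*d
    return H+X*P[0]+Y*P[1]+Z*P[2]
def res(p):
    r=[]
    r+=list(proj(w,pt(p,.155))[0]-[196,254]); r+=list(proj(w,pt(p,.125))[0]-[226,227])
    r.append(((proj(w,pt(p,.09))[0]-[255,206])@np.array([.6,.8])))
    for h,uv in((.155,(245.4,159)),(.116,(247.4,165.5)),(0,(251.4,187))): r+=list((proj(s,pt(p,h))[0]-uv)*2)
    return r
q=least_squares(res,[.02,0,.03,.3,.2]);print(q.x,np.array(q.fun).round(1),np.degrees(np.arcsin(q.x[3:])))
t=np.array(q.x[:3]);th=.55
print('u,w foot',t[0]*np.cos(th)+t[2]*np.sin(th),t[2]*np.cos(th)-t[0]*np.sin(th))
E
```

```text
[ 0.0166 -0.0138  0.0301  0.1394  0.4086] [ 2.  -3.5 -1.8  3.   0.1 -3.2 -2.9 -2.6 -0.8  3.   1.2] [ 8.0143 24.1167]
u,w foot 0.029858653796127156 0.016979673876848348
```

The wrist view shows amber at (245,215) in the bin but leaning about 24° sideways onto teal. I'll right it by closing the pads around its top, then lean it flush on the front wall before letting go.

Call:
step_arm --pt "-7 -16 0" --pt "-6 -16 10" --pt "0 0 30" --pt "0 0 40" --pt "0 0 30" --pt "0 0 11" --pt "0 0 0" --yaw '[0,0,0,0,0,0,0]' --hand 0

```text
time: 16.3
tcp_pos: [0.4671, 0.3584, 0.2987]
tcp_rot: [-180.0, 0.1, 11.3]
wrist_force: [0.5, -0.1, 0.9]
grip_width: 0.0857
finger_force: 0.0
```

Call:
step_arm --pt "0 6 0" --pt "0 7 0" --pt "0 7 0" --pt "0 7 0" --pt "0 6 0" --pt "0 0 0" --yaw '[0,0,0,0,0,0]' --newtons 20 --hand 0.2

```text
time: 17.05
tcp_pos: [0.4744, 0.3249, 0.2991]
tcp_rot: [180.0, 0.0, 11.2]
wrist_force: [-0.7, 0.6, -0.6]
grip_width: 0.0683
finger_force: 0.0
```

Call:
step_arm --pt "0 0 0" --pt "0 0 0" --pt "0 0 0" --pt "0 0 0" --yaw '[0,0,0,0]' --hand 1

```text
time: 17.55
tcp_pos: [0.474, 0.3255, 0.2991]
tcp_rot: [-180.0, 0.0, 11.3]
wrist_force: [-1.0, -0.6, 1.1]
grip_width: 0.0427
finger_force: 22.2
```

Call:
step_arm --pt "-5 0 1" --pt "-5 0 1" --pt "-5 0 1" --pt "-5 0 2" --pt "-5 0 2" --pt "-5 0 2" --pt "0 0 0" --yaw '[0,0,0,0,0,0,0]'

```text
time: 18.42
tcp_pos: [0.4443, 0.3195, 0.2899]
tcp_rot: [180.0, 0.0, 11.3]
wrist_force: [1.3, 1.6, -0.5]
grip_width: 0.0427
finger_force: 20.4
```

Call:
step_arm --pt "-4 0 3" --pt "-4 0 3" --pt "0 0 0" --yaw '[0,0,0]'

```text
time: 18.8
tcp_pos: [0.4365, 0.3179, 0.2838]
tcp_rot: [180.0, 0.0, 11.3]
wrist_force: [2.0, 0.4, -2.2]
grip_width: 0.0428
finger_force: 20.6
```

```bash
cat > amb.py <<'E'
from plant import *
from h import *
def blob(f,lo,hi,box):
    hsv=cv2.cvtColor(f["color"],cv2.COLOR_RGB2HSV); m=cv2.inRange(hsv,lo,hi); k=np.zeros_like(m); x0,y0,x1,y1=box; k[y0:y1,x0:x1]=255; m&=k
    v,u=np.nonzero(m)
    if len(u)<10: return None
    mu,ev=cv2.PCACompute(np.c_[u,v].astype(np.float32),None)
    return len(u),(u.min(),u.max(),v.min(),v.max()),mu.round(1)[0].tolist(),ev[0].round(2).tolist(),[(int(r),int(u[v==r].min()),int(u[v==r].max())) for r in range(v.min(),v.max()+1,4) if (v==r).any()]
A=((8,110,60),(24,255,255))
T=((80,110,40),(100,255,255))
B=((0,40,15),(14,255,110))
E
python3 - <<'E'
from amb import *
s=grab_frame("side"); pickle.dump(s,open("s5.pkl","wb"));
print(blob(s,*A,(235,150,275,200))); print(blob(s,*T,(225,150,262,200)))
w=grab_frame("wrist");pickle.dump(w,open("w5.pkl","wb"))
print(blob(w,*A,(100,150,400,420)));print(blob(w,*T,(50,100,400,420)))
E
```

```text
(101, (np.int64(239), np.int64(269), np.int64(150), np.int64(187)), [248.39999389648438, 178.6999969482422], [-0.5400000214576721, 0.8399999737739563], [(150, 269, 269), (154, 269, 269), (174, 240, 248), (178, 242, 250), (182, 245, 252), (186, 250, 252)])
None
(13336, (np.int64(226), np.int64(335), np.int64(150), np.int64(301)), [280.79998779296875, 221.3000030517578], [-0.0, 1.0], [(150, 241, 321), (154, 240, 321), (158, 240, 322), (162, 239, 323), (166, 239, 323), (170, 238, 324), (174, 238, 324), (178, 237, 325), (182, 236, 325), (186, 236, 326), (190, 235, 326), (194, 235, 327), (198, 234, 327), (202, 234, 328), (206, 233, 329), (210, 233, 329), (214, 232, 330), (218, 232, 330), (222, 231, 331), (226, 231, 331), (230, 230, 332), (234, 230, 332), (238, 230, 332), (242, 230, 332), (246, 229, 333), (250, 228, 334), (254, 227, 334), (258, 227, 335), (262, 226, 335), (266, 227, 335), (270, 227, 335), (274, 227, 334), (278, 227, 334), (282, 227, 334), (286, 228, 334), (290, 228, 333), (294, 230, 332), (298, 231, 330)])
(14761, (np.int64(87), np.int64(216), np.int64(100), np.int64(281))
[... 155 characters left out ...]
116, 141, 214), (120, 139, 215), (124, 137, 216), (128, 135, 216), (132, 133, 216), (136, 132, 215), (140, 130, 214), (144, 128, 214), (148, 126, 213), (152, 124, 212), (156, 123, 211), (160, 121, 210), (164, 118, 210), (168, 117, 209), (172, 115, 208), (176, 113, 207), (180, 111, 206), (184, 110, 206), (188, 108, 205), (192, 106, 204), (196, 105, 203), (200, 103, 202), (204, 101, 202), (208, 100, 201), (212, 99, 200), (216, 96, 199), (220, 94, 198), (224, 92, 198), (228, 91, 197), (232, 91, 196), (236, 90, 194), (240, 89, 194), (244, 88, 193), (248, 87, 192), (252, 87, 191), (256, 88, 190), (260, 89, 188), (264, 163, 187), (268, 168, 185), (272, 172, 184), (276, 174, 181), (280, 175, 178)])
```

Call:
step_arm --pt "0 0 0" --pt "0 0 0" --pt "0 0 0" --pt "0 0 -15" --pt "0 0 -30" --pt "0 0 -50" --pt "0 0 -40" --pt "0 0 0" --yaw '[0,0,0,0,0,0,0,0]' --hand 0.4

```text
time: 19.9
tcp_pos: [0.4368, 0.3186, 0.4226]
tcp_rot: [-179.9, -0.3, 11.3]
wrist_force: [-0.4, 0.0, -0.3]
grip_width: 0.051
finger_force: 0.0
```

```bash
python3 - <<'E'
from amb import *
s=grab_frame("side"); pickle.dump(s,open("s6.pkl","wb"));
print(blob(s,*A,(235,155,262,200))); print(blob(s,*T,(225,150,262,200)))
w=grab_frame("wrist");pickle.dump(w,open("w6.pkl","wb"))
for c in (A,T):
    r=blob(w,*c,(50,120,400,420)); print(r[:4],r[4][::5])
# bar pixels in wrist
print(w["eye"])
np.set_printoptions(precision=1,suppress=True)
H=np.array([.4755,.328,.014]);a=np.radians(11.2);X=np.array([np.cos(a),np.sin(a),0]);Y=np.array([-X[1],X[0],0]);Z=np.array([0,0,1.])
P=lambda u,y,wv,th=.55:H+X*(u*np.cos(th)-wv*np.sin(th))+Y*y+Z*(wv*np.cos(th)+u*np.sin(th))
print('pred flush amber y=-2 base/top',proj(w,[P(.025,-.002,.004),P(.025,-.002,.12)]),proj(s,[P(.025,-.002,.004),P(.025,-.002,.12)]))
print('pred teal y=55',proj(w,[P(.025,.055,.004),P(.025,.055,.11)]))
E
python3 go.py 12 .529 -.251 .43 11.2
```

```text
(114, (np.int64(240), np.int64(254), np.int64(171), np.int64(187)), [246.8000030517578, 179.0], [0.6299999952316284, 0.7699999809265137], [(171, 245, 245), (175, 240, 248), (179, 242, 251), (183, 247, 253), (187, 250, 251)])
None
(3777, (np.int64(254), np.int64(308), np.int64(120), np.int64(205)), [281.0, 158.10000610351562], [-0.009999999776482582, 1.0]) [(120, 259, 303), (140, 257, 305), (160, 256, 306), (180, 255, 307), (200, 255, 306)]
(3383, (np.int64(181), np.int64(243), np.int64(120), np.int64(201)), [214.3000030517578, 153.5], [-0.3199999928474426, 0.949999988079071]) [(120, 198, 242), (140, 192, 241), (160, 186, 238), (180, 181, 235), (200, 228, 228)]
[0.50260885 0.33147009 0.38991003]
pred flush amber y=-2 base/top [[280.6 119.8]
 [280.6 207. ]] [[252.5 189.4]
 [240.9 171.9]]
pred teal y=55 [[221.4 120. ]
 [205.7 197.5]]
at [0.4367 0.3178 0.4195] [180.   -0.   11.3] [   8.   24.  -60.  102.   23.   67. -138.]
[[-1, 28, -1], [-1, 38, -1], [-2, 47, -1], [-2, 54, -1], [-2, 59, -1], [-2, 62, -1], [-2, 62, -1], [-2, 59, -1], [-2, 54, -1], [-2, 47, -1], [-1, 38, -1], [-1, 28, -1]] [np.float64(0.0), np.float64(0.0), np.float64(0.0), np.float64(0.0), np.float64(0.0), np.float64(0.0), np.float64(0.0), np.float64(0.0), np.float64(0.0), np.float64(0.0), np.float64(0.0), np.float64(0.0)]
```

Call:
step_arm --pt "-1 28 -1" --pt "-1 38 -1" --pt "-2 47 -1" --pt "-2 54 -1" --pt "-2 59 -1" --pt "-2 62 -1" --pt "-2 62 -1" --pt "-2 59 -1" --pt "-2 54 -1" --pt "-2 47 -1" --pt "-1 38 -1" --pt "-1 28 -1" --yaw '[0,0,0,0,0,0,0,0,0,0,0,0]' --hand 0.15

```text
time: 21.5
tcp_pos: [0.5297, -0.2526, 0.4298]
tcp_rot: [-179.9, 0.1, 11.2]
wrist_force: [-0.1, 0.6, -0.3]
grip_width: 0.0726
finger_force: 0.0
```

```bash
python3 - <<'E'
from amb import *
w=grab_frame("wrist");pickle.dump(w,open("w7.pkl","wb"))
np.set_printoptions(precision=4,suppress=True)
for xy in [(.529,-.252),(.522,-.248)]: print(proj(w,[[*xy,0],[*xy,.103],[*xy,.139]]).round(0).tolist())
c=proj(w,[[.529,-.252,.07]])[0].astype(int); print(c)
r=blob(w,(0,0,0),(180,255,75),(c[0]-60,max(0,c[1]-70),c[0]+60,c[1]+90)); print(r)
p=blob(w,(130,80,40),(160,255,255),(0,0,560,420)); print(p[:3])
E
python3 go.py 5 .529 -.252 .261 11.2
```

```text
[[281.0, 173.0], [280.0, 193.0], [280.0, 204.0]]
[[276.0, 178.0], [274.0, 201.0], [273.0, 212.0]]
[280 185]
(2569, (np.int64(220), np.int64(339), np.int64(115), np.int64(214)), [276.29998779296875, 173.0], [0.2199999988079071, 0.9800000190734863], [(115, 220, 292), (119, 237, 289), (123, 258, 286), (147, 339, 339), (151, 338, 339), (155, 337, 339), (159, 269, 339), (163, 264, 339), (167, 262, 295), (171, 261, 297), (175, 259, 298), (179, 258, 299), (183, 257, 300), (187, 256, 300), (191, 256, 300), (195, 257, 300), (199, 258, 298), (203, 260, 296), (207, 263, 293), (211, 267, 289)])
(2400, (np.int64(337), np.int64(399), np.int64(137), np.int64(189)), [368.3999938964844, 163.3000030517578])
at [ 0.5296 -0.256   0.4296] [-1.799e+02  1.000e-01  1.100e+01] [ 61.  27. -52.  95.  22.  69. -74.]
[[0, -1, 25], [0, -1, 38], [0, -1, 43], [0, -1, 38], [0, -1, 25]] [np.float64(-0.001), np.float64(-0.001), np.float64(-0.001), np.float64(-0.001), np.float64(-0.001)]
```

Call:
step_arm --pt "0 -2 25" --pt "0 -1 38" --pt "0 0 43" --pt "0 0 38" --pt "0 0 25" --pt "0 0 0" --yaw '[0,0,0,0,0,0]'

```text
time: 22.3
tcp_pos: [0.5286, -0.2473, 0.26]
tcp_rot: [-179.8, 0.2, 11.3]
wrist_force: [0.4, -0.8, 1.1]
grip_width: 0.0729
finger_force: 0.0
```

Call:
step_arm --pt "0 0 0" --pt "0 0 0" --pt "0 0 0" --pt "0 0 -10" --pt "0 0 -40" --pt "0 0 -60" --pt "0 0 -60" --pt "0 0 -50" --pt "0 0 -20" --yaw '[0,0,0,0,0,0,0,0,0]' --hand 1 --newtons 35

```text
time: 23.42
tcp_pos: [0.5292, -0.2473, 0.5055]
tcp_rot: [179.9, -0.1, 11.3]
wrist_force: [0.4, -0.4, -2.5]
grip_width: 0.0389
finger_force: 36.0
```

```bash
python3 - <<'E'
from h import *
H=np.array([.4755,.328]);a=np.radians(11.2);X=np.array([np.cos(a),np.sin(a)]);Y=np.array([-X[1],X[0]])
for b,y in [(.008,-.053),(.011,-.054)]: print((H+b*X+y*Y).round(4))
E
python3 go.py 12 .494 .278 .50 11.2
python3 -c "
from plant import *
print(state()['grip_width'])"
```

```text
[0.4936 0.2776]
[0.4968 0.2772]
at [ 0.5292 -0.2473  0.5055] [ 1.799e+02 -1.000e-01  1.130e+01] [ 63.  23. -54.  90.  19.  77. -72.]
[[3, -26, 0], [5, -35, 0], [6, -42, 0], [6, -49, 1], [7, -54, 1], [7, -56, 1], [7, -56, 1], [7, -54, 1], [6, -49, 1], [6, -42, 0], [4, -35, 0], [3, -26, 0]] [np.float64(0.0), np.float64(0.0), np.float64(0.0), np.float64(0.0), np.float64(0.0), np.float64(0.0), np.float64(0.0), np.float64(0.0), np.float64(0.0), np.float64(0.0), np.float64(0.0), np.float64(0.0)]
0.03887205360679687
```

Call:
step_arm --pt "3 -26 0" --pt "5 -35 0" --pt "6 -42 0" --pt "6 -49 1" --pt "7 -54 1" --pt "7 -56 1" --pt "7 -56 1" --pt "7 -54 1" --pt "6 -49 1" --pt "6 -42 0" --pt "4 -35 0" --pt "3 -26 0" --yaw '[0,0,0,0,0,0,0,0,0,0,0,0]'

```text
time: 24.92
tcp_pos: [0.4911, 0.2811, 0.495]
tcp_rot: [180.0, 0.1, 11.4]
wrist_force: [0.5, -1.0, -2.3]
grip_width: 0.0388
finger_force: 35.9
```

```bash
python3 go.py 8 .4936 .2776 .32 11.2
```

```text
at [0.4911 0.2811 0.495 ] [1.80e+02 1.00e-01 1.14e+01] [  14.   24.  -61.   93.   21.   76. -130.]
[[0, 0, 14], [0, 0, 20], [0, 1, 25], [0, 1, 28], [0, 1, 28], [0, 1, 25], [0, 0, 20], [0, 0, 14]] [np.float64(0.0), np.float64(0.0), np.float64(0.0), np.float64(0.0), np.float64(0.0), np.float64(0.0), np.float64(0.0), np.float64(0.0)]
```

Call:
step_arm --pt "0 0 14" --pt "0 0 20" --pt "0 1 25" --pt "0 1 28" --pt "0 1 28" --pt "0 1 25" --pt "0 0 20" --pt "0 0 14" --pt "0 0 8" --pt "0 0 3" --pt "0 0 0" --yaw '[0,0,0,0,0,0,0,0,0,0,0]'

```text
time: 26.3
tcp_pos: [0.4934, 0.2753, 0.3114]
tcp_rot: [-180.0, -0.0, 11.3]
wrist_force: [0.2, -0.2, -2.4]
grip_width: 0.0387
finger_force: 35.9
```

Call:
step_arm --pt "-4 0 0" --pt "-4 0 0" --pt "-4 0 2" --pt "-4 0 3" --pt "-4 0 3" --pt "-4 0 3" --pt "0 0 0" --yaw '[0,0,0,0,0,0,0]' --newtons 20

```text
time: 27.18
tcp_pos: [0.4694, 0.2703, 0.2997]
tcp_rot: [180.0, 0.0, 11.3]
wrist_force: [2.9, 0.6, -1.9]
grip_width: 0.039
finger_force: 36.7
```

Call:
step_arm --pt "-4 0 4" --pt "-4 0 4" --pt "-4 0 5" --pt "-4 0 5" --pt "-3 0 5" --pt "0 0 0" --yaw '[0,0,0,0,0,0]' --hand 1 --newtons 20

```text
time: 27.92
tcp_pos: [0.4509, 0.2668, 0.277]
tcp_rot: [180.0, -0.0, 11.3]
wrist_force: [1.4, -0.8, 6.4]
grip_width: 0.0388
finger_force: 38.8
```

```bash
python3 - <<'E'
from amb import *
np.set_printoptions(precision=1,suppress=True)
s=grab_frame("side"); w=grab_frame("wrist");pickle.dump((s,w),open("sw8.pkl","wb"))
H=np.array([.4755,.328,.014]);a=np.radians(11.2);X=np.array([np.cos(a),np.sin(a),0]);Y=np.array([-X[1],X[0],0]);Z=np.array([0,0,1.])
P=lambda u,y,wv,th=.55:H+X*(u*np.cos(th)-wv*np.sin(th))+Y*y+Z*(wv*np.cos(th)+u*np.sin(th))
e=[P(.003,-.055,.004),P(.003,-.055,.1),P(.043,-.055,.004),P(.043,-.055,.1)]
print('pred brown front edge, back edge in side',proj(s,e))
print(blob(s,(0,30,15),(16,255,110),(232,155,275,195)))
for c in (A,T): print(blob(w,*c,(50,100,400,420))[:4] if blob(w,*c,(50,100,400,420)) else None)
E
```

```text
pred brown front edge, back edge in side [[253.1 195.5]
 [243.4 180.9]
 [259.5 190.5]
 [249.9 175.9]]
(69, (np.int64(240), np.int64(254), np.int64(178), np.int64(188)), [248.8000030517578, 182.89999389648438], [0.8799999952316284, 0.47999998927116394], [(178, 243, 251), (182, 245, 253), (186, 248, 252)])
(20446, (np.int64(77), np.int64(307), np.int64(100), np.int64(311)), [165.10000610351562, 205.3000030517578], [-0.550000011920929, 0.8299999833106995])
(9693, (np.int64(50), np.int64(129), np.int64(104), np.int64(300)), [79.80000305175781, 181.1999969482422], [-0.20000000298023224, 0.9800000190734863])
```

Call:
step_arm --pt "0 0 0" --pt "0 0 0" --pt "0 0 0" --pt "0 0 -15" --pt "0 0 -30" --pt "0 0 -50" --pt "0 0 -40" --pt "0 0 0" --yaw '[0,0,0,0,0,0,0,0]' --hand 0.43

```text
time: 29.02
tcp_pos: [0.4511, 0.2674, 0.4155]
tcp_rot: [-180.0, -0.3, 11.3]
wrist_force: [0.2, -0.2, -0.8]
grip_width: 0.0486
finger_force: 0.0
```

```bash
python3 - <<'E'
from amb import *
np.set_printoptions(precision=1,suppress=True)
w=grab_frame("wrist");pickle.dump(w,open("w9.pkl","wb"))
H=np.array([.4755,.328,.014]);a=np.radians(11.2);X=np.array([np.cos(a),np.sin(a),0]);Y=np.array([-X[1],X[0],0]);Z=np.array([0,0,1.])
P=lambda u,y,wv,th=.55:H+X*(u*np.cos(th)-wv*np.sin(th))+Y*y+Z*(wv*np.cos(th)+u*np.sin(th))
for n,y,u,h in(('amb',-.002,.025,.12),('teal',.055,.025,.11),('brown',-.055,.023,.107)): print(n,proj(w,[P(u,y,.004),P(u,y,h)]).tolist())
print('bar',proj(w,[P(-.042,.041,.088),P(-.042,-.041,.088)]).tolist())
for c in (A,T,((0,60,15),(10,255,110))):
    r=blob(w,*c,(120,120,450,420)); print(r[:4],r[4][::5])
cv2.imwrite("pics/w9.png",cv2.resize(w["color"],(800,600))[:,:,::-1])
E
python3 go.py 6 .36 .31 .42 101.2
```

```text
amb [[225.67955714735376, 125.52205930813699], [208.96894292747015, 215.19863613182957]]
teal [[166.5251066409249, 125.95903099081775], [136.09229100646178, 205.3709475485246]]
brown [[281.2796249280063, 127.19621335708405], [281.414494499718, 204.4034807748205]]
bar [[177.89796264451732, 238.54602597769374], [266.0765949113705, 238.76622242780547]]
(4630, (np.int64(181), np.int64(290), np.int64(120), np.int64(218)), [219.1999969482422, 163.0], [-0.47999998927116394, 0.8799999952316284]) [(120, 202, 243), (140, 196, 287), (160, 191, 242), (180, 186, 240), (200, 182, 238)]
(4027, (np.int64(120), np.int64(187), np.int64(120), np.int64(212)), [154.0, 158.39999389648438], [-0.3700000047683716, 0.9300000071525574]) [(120, 143, 184), (140, 133, 185), (160, 124, 179), (180, 120, 173), (200, 154, 166)]
(3420, (np.int64(182), np.int64(306), np.int64(120), np.int64(211)), [282.0, 158.6999969482422], [-0.009999999776482582, 1.0]) [(120, 264, 300), (140, 261, 303), (160, 259, 305), (180, 258, 306), (200, 259, 305)]
at [0.451  0.2669 0.4137] [-1.80e+02 -1.00e-01  1.13e+01] [  16.   23.  -62.  105.   23.   65. -133.]
[[-9, -7, -1], [-11, -14, -1], [-8, -19, -1], [-3, -21, -1], [2, -18, -1], [4, -11, -1]] [np.float64(-0.262), np.float64(-0.262), np.float64(-0.262), np.float64(-0.262), np.float64(-0.262), np.float64(-0.262)]
```

```bash
python3 go.py 10 .329 .299 .38 101.2
```

```text
at [0.451  0.2669 0.4137] [-1.80e+02 -1.00e-01  1.13e+01] [  16.   23.  -62.  105.   23.   65. -133.]
[[-7, -3, 2], [-9, -6, 3], [-10, -9, 4], [-9, -12, 4], [-8, -14, 4], [-5, -15, 4], [-3, -15, 4], [0, -13, 4], [1, -11, 3], [2, -7, 2]] [np.float64(-0.157), np.float64(-0.157), np.float64(-0.157), np.float64(-0.157), np.float64(-0.157), np.float64(-0.157), np.float64(-0.157), np.float64(-0.157), np.float64(-0.157), np.float64(-0.157)]
```

Call:
step_arm --pt "-7 -3 2" --pt "-9 -6 3" --pt "-10 -9 4" --pt "-9 -12 4" --pt "-8 -14 4" --pt "-5 -15 4" --pt "-3 -15 4" --pt "0 -13 4" --pt "1 -11 3" --pt "2 -7 2" --yaw '[-0.157,-0.157,-0.157,-0.157,-0.157,-0.157,-0.157,-0.157,-0.157,-0.157]' --hand 0

```text
time: 30.32
tcp_pos: [0.3285, 0.2965, 0.3775]
tcp_rot: [-179.9, 0.0, 101.6]
wrist_force: [-0.1, -0.3, 0.2]
grip_width: 0.0855
finger_force: 0.0
```

```bash
python3 go.py 6 .329 .299 .215 101.2
```

```text
at [0.3285 0.2965 0.3775] [-179.9    0.   101.6] [ 17.  19. -72. 117.  22.  59. -55.]
[[0, 0, 19], [0, 0, 28], [1, 0, 34], [1, 0, 34], [0, 0, 28], [0, 0, 19]] [np.float64(0.001), np.float64(0.001), np.float64(0.001), np.float64(0.001), np.float64(0.001), np.float64(0.001)]
```

Call:
step_arm --pt "0 0 20" --pt "0 0 30" --yaw '[0,0]'

```text
time: 30.58
tcp_pos: [0.3292, 0.2964, 0.3274]
tcp_rot: [180.0, 0.0, 101.2]
wrist_force: [0.7, 0.1, -1.0]
grip_width: 0.0854
finger_force: 0.0
```

```bash
python3 go.py 4 .329 .299 .215 101.2
```

```text
at [0.3292 0.2964 0.3274] [180.    0.  101.2] [ 11.  24. -67. 120.  28.  53. -60.]
[[1, 0, 22], [1, 0, 34], [1, 0, 34], [1, 0, 22]] [np.float64(0.0), np.float64(0.0), np.float64(0.0), np.float64(0.0)]
```

Joint 3 moved away from its limit, so I'll continue down.

Call:
step_arm --pt "1 0 22" --pt "1 0 34" --pt "1 0 34" --pt "0 0 22" --pt "0 0 0" --yaw '[0,0,0,0,0]'

```text
time: 31.2
tcp_pos: [0.3279, 0.2992, 0.2149]
tcp_rot: [-179.8, 0.1, 101.3]
wrist_force: [0.2, 0.5, 0.6]
grip_width: 0.0853
finger_force: 0.0
```

```bash
python3 go.py 4 .329 .299 .215 101.2
```

```text
at [0.3279 0.2992 0.2149] [-1.798e+02  1.000e-01  1.013e+02] [ -2.  34. -54. 124.  42.  42. -72.]
[[0, 0, 0], [0, 0, 0], [0, 0, 0], [0, 0, 0]] [np.float64(0.0), np.float64(0.0), np.float64(0.0), np.float64(0.0)]
```

Call:
step_arm --pt "0 3 0" --pt "0 3 0" --pt "0 3 -3" --pt "0 3 -4" --pt "0 3 -4" --pt "0 3 -4" --pt "0 3 -4" --pt "0 4 -3" --pt "0 4 -3" --pt "0 0 0" --yaw '[0,0,0,0,0,0,0,0,0,0]'

```text
time: 32.45
tcp_pos: [0.356, 0.305, 0.2417]
tcp_rot: [-179.9, 0.1, 101.3]
wrist_force: [-16.8, -9.0, 20.8]
grip_width: 0.0856
finger_force: 12.5
```

```bash
python3 - <<'E'
from amb import *
np.set_printoptions(precision=1,suppress=True)
s=grab_frame("side");t=grab_frame("top")
H=np.array([.4755,.328,.014]);a=np.radians(11.2);X=np.array([np.cos(a),np.sin(a),0]);Y=np.array([-X[1],X[0],0]);Z=np.array([0,0,1.])
P=lambda u,y,wv,th:H+X*(u*np.cos(th)-wv*np.sin(th))+Y*y+Z*(wv*np.cos(th)+u*np.sin(th))
print(blob(s,*A,(225,140,275,195)))
print(blob(s,(0,30,15),(16,255,110),(232,145,275,195)))
for th in(.1,.2,.3,.4,.55): print(th,proj(s,[P(.003,-.002,.12,th),P(.025,-.002,.12,th),P(.047,-.002,.12,th),P(.023,-.055,.107,th)]).tolist())
im=np.zeros((600,800,3),np.uint8)
im[:400,:400]=cv2.resize(s["color"][135:195,225:285],(400,400),interpolation=2)
im[:400,400:]=cv2.resize(t["color"][165:265,80:180],(400,400),interpolation=2)
im[400:,:267]=cv2.resize(grab_frame("wrist")["color"],(267,200))
cv2.imwrite("pics/x.png",im[:,:,::-1])
E
```

```text
(42, (np.int64(245), np.int64(269), np.int64(150), np.int64(178)), [249.8000030517578, 171.89999389648438], [-0.6800000071525574, 0.7300000190734863], [(150, 269, 269), (154, 269, 269), (170, 251, 251), (174, 245, 249), (178, 247, 249)])
(83, (np.int64(246), np.int64(268), np.int64(145), np.int64(190)), [253.39999389648438, 178.0], [-0.3100000023841858, 0.949999988079071], [(145, 265, 265), (173, 250, 250), (177, 246, 256), (181, 251, 256), (185, 251, 256), (189, 252, 252)])
0.1 [[247.06700282711324, 170.25746749905005], [251.20898872071962, 169.319408334689], [255.3228396850303, 168.38738743413995], [255.27500391500863, 174.99503289499523]]
0.2 [[244.8030732112168, 170.8292392518497], [248.8946532138996, 169.47056090269163], [252.96160797978743, 168.11968778703854], [253.18423132482516, 175.12982669810864]]
0.3 [[242.57392176654898, 171.62956346091843], [246.57116229276258, 169.86225061743528], [250.54769317306585, 168.1036798603156], [251.0838835478974, 175.4819100005966]]
0.4 [[240.4035798051675, 172.65095171311523], [244.26315585325509, 170.49175944099218], [248.10617963038484, 168.34136593306118], [248.996098377068, 176.04875308964202]]
0.55 [[237.3096723186862, 174.57476873259336], [240.88424821948593, 171.86927661426444], [244.44857212542712, 169.171002026711], [245.93654434876035, 177.2901746167811]]
```

Call:
step_arm --pt "0 0 -4" --pt "0 0 -4" --pt "0 0 0" --yaw '[0,0,0]'

```text
time: 32.98
tcp_pos: [0.3575, 0.3052, 0.2496]
tcp_rot: [179.9, -0.0, 101.2]
wrist_force: [-0.7, -0.1, -0.8]
grip_width: 0.0854
finger_force: 0.0
```

Call:
step_arm --pt "0 -8 0" --pt "0 -4 0" --pt "0 0 15" --pt "0 0 12" --pt "0 0 0" --pt "0 4 0" --pt "0 4 0" --pt "0 0 0" --yaw '[0,0,0,0,0,0,0,0]'

```text
time: 33.98
tcp_pos: [0.3535, 0.3045, 0.2223]
tcp_rot: [180.0, -0.0, 101.2]
wrist_force: [1.1, -0.2, 0.1]
grip_width: 0.0853
finger_force: 0.0
```

Call:
step_arm --pt "0 2 0" --pt "0 2 0" --pt "0 2 -1" --pt "0 2 -1" --pt "0 0 0" --yaw '[0,0,0,0,0]'

```text
time: 34.6
tcp_pos: [0.3593, 0.3061, 0.2243]
tcp_rot: [-179.9, 0.0, 101.3]
wrist_force: [-21.0, -5.3, 16.9]
grip_width: 0.0853
finger_force: 11.0
```

Call:
step_arm --pt "0 -8 0" --pt "0 -6 0" --pt "0 0 -8" --pt "0 0 -8" --pt "0 0 0" --pt "0 0 0" --pt "0 10 0" --pt "0 10 0" --pt "0 8 0" --pt "0 5 0" --pt "0 0 0" --yaw '[0,0,0,0,0,0,0,0,0,0,0]' --hand 1

```text
time: 35.98
tcp_pos: [0.3799, 0.3097, 0.24]
tcp_rot: [-180.0, -0.0, 101.2]
wrist_force: [-1.1, 0.4, -0.3]
grip_width: 0.0002
finger_force: 0.0
```

Call:
step_arm --pt "0 4 0" --pt "0 4 0" --pt "0 4 0" --pt "0 3 -1" --pt "0 3 -2" --pt "0 0 0" --yaw '[0,0,0,0,0,0]'

```text
time: 36.72
tcp_pos: [0.3976, 0.3132, 0.2433]
tcp_rot: [180.0, -0.0, 101.2]
wrist_force: [0.3, -0.2, 0.2]
grip_width: -0.0
finger_force: 0.0
```

Call:
step_arm --pt "0 3 0" --pt "0 3 -1" --pt "0 3 -1" --pt "0 3 -1" --pt "0 0 0" --yaw '[0,0,0,0,0]'

```text
time: 37.35
tcp_pos: [0.407, 0.3156, 0.2459]
tcp_rot: [-179.8, 0.1, 101.3]
wrist_force: [-19.8, -6.3, 15.6]
grip_width: -0.0002
finger_force: 10.6
```

Call:
step_arm --pt "0 1 -3" --pt "0 2 -2" --pt "0 2 -2" --pt "0 2 -1" --pt "0 0 0" --yaw '[0,0,0,0,0]'

```text
time: 37.98
tcp_pos: [0.4162, 0.3168, 0.2542]
tcp_rot: [180.0, 0.0, 101.2]
wrist_force: [-3.3, -0.8, 1.4]
grip_width: 0.0002
finger_force: 1.4
```

Call:
step_arm --pt "0 2 -1" --pt "0 2 -1" --pt "0 1 0" --pt "0 0 0" --yaw '[0,0,0,0]'

```text
time: 38.48
tcp_pos: [0.4184, 0.3174, 0.2548]
tcp_rot: [-179.6, 0.1, 101.3]
wrist_force: [-23.0, -3.9, -4.2]
grip_width: -0.0002
finger_force: 11.9
```

Call:
step_arm --pt "0 -8 0" --pt "0 -14 0" --pt "0 0 -30" --pt "0 0 -50" --pt "0 0 -50" --pt "0 0 -25" --pt "0 0 0" --yaw '[0,0,0,0,0,0,0]'

```text
time: 39.35
tcp_pos: [0.3992, 0.3138, 0.4127]
tcp_rot: [179.8, -0.0, 101.2]
wrist_force: [-0.5, 0.5, -0.0]
grip_width: 0.0004
finger_force: 0.0
```

```bash
python3 go.py 12 .4455 -.160 .40 12
python3 - <<'E'
from amb import *
np.set_printoptions(precision=1,suppress=True)
s=grab_frame("side");w=grab_frame("wrist");pickle.dump((s,w),open("sw10.pkl","wb"))
H=np.array([.4755,.328,.014]);a=np.radians(11.2);X=np.array([np.cos(a),np.sin(a),0]);Y=np.array([-X[1],X[0],0]);Z=np.array([0,0,1.])
P=lambda u,y,wv,th=0:H+X*(u*np.cos(th)-wv*np.sin(th))+Y*y+Z*(wv*np.cos(th)+u*np.sin(th))
print(blob(s,*A,(225,140,265,195)))
print('amb pred',proj(s,[P(.003,-.002,.004),P(.047,-.002,.004),P(.003,-.002,.12),P(.047,-.002,.12)]).tolist())
print(blob(s,(0,30,15),(16,255,110),(240,145,263,195)))
print('brn pred',proj(s,[P(.003,-.055,.004),P(.043,-.055,.004),P(.003,-.055,.107),P(.043,-.055,.107)]).tolist())
E
```

```text
at [0.3992 0.3138 0.4127] [179.8  -0.  101.2] [ 13.  24. -67. 107.  24.  65. -52.]
[[-23, -2, 1], [-31, 1, 1], [-38, 6, 1], [-43, 13, 1], [-45, 20, 1], [-43, 27, 1], [-40, 32, 1], [-34, 35, 1], [-26, 36, 1], [-19, 34, 1], [-11, 29, 1], [-6, 23, 1]] [np.float64(0.13), np.float64(0.13), np.float64(0.13), np.float64(0.13), np.float64(0.13), np.float64(0.13), np.float64(0.13), np.float64(0.13), np.float64(0.13), np.float64(0.13), np.float64(0.13), np.float64(0.13)]
(39, (np.int64(250), np.int64(257), np.int64(170), np.int64(177)), [252.8000030517578, 173.3000030517578], [-0.6200000047683716, 0.7900000214576721], [(170, 251, 257), (174, 250, 254)])
amb pred [[249.50873498124713, 192.1488468531251], [257.62498603805295, 190.98765677074917], [249.34152348702872, 169.91908473478037], [257.607245932612, 168.90205840857402]]
(24, (np.int64(250), np.int64(257), np.int64(170), np.int64(180)), [255.10000610351562, 176.5], [-0.36000001430511475, 0.9300000071525574], [(170, 257, 257), (174, 255, 255), (178, 251, 257)])
brn pred [[253.59719562491216, 195.57066035921866], [261.0851842654987, 194.47199408442592], [253.51532232922702, 175.56891108072068], [261.127103765309, 174.58955170604517]]
```

Call:
step_arm --pt "-23 -2 1" --pt "-31 1 1" --pt "-38 6 1" --pt "-43 13 1" --pt "-45 20 1" --pt "-43 27 1" --pt "-40 32 1" --pt "-34 35 1" --pt "-26 36 1" --pt "-19 34 1" --pt "-11 29 1" --pt "-6 23 1" --yaw '[0.13,0.13,0.13,0.13,0.13,0.13,0.13,0.13,0.13,0.13,0.13,0.13]' --hand 0.12

```text
time: 40.95
tcp_pos: [0.4445, -0.1612, 0.3979]
tcp_rot: [-179.9, 0.1, 11.6]
wrist_force: [1.2, -1.1, 0.8]
grip_width: 0.0754
finger_force: 0.0
```

```bash
python3 go.py 5 .4455 -.160 .262 12
python3 - <<'E'
from amb import *
np.set_printoptions(precision=4,suppress=True)
w=grab_frame("wrist");pickle.dump(w,open("w11.pkl","wb"))
im=np.zeros((600,800,3),np.uint8)
im[:420,:560]=w["color"]
s=pickle.load(open("sw10.pkl","rb"))
im[300:600,560:800]=cv2.resize(s[0]["color"][145:205,225:273],(240,300),interpolation=2)
im[420:600,:240]=cv2.resize(s[1]["color"],(240,180),interpolation=3)
t=grab_frame("top");pickle.dump(t,open("t11.pkl","wb"))
im[:300,560:800]=cv2.resize(t["color"][165:255,80:152],(240,300),interpolation=2)
im[420:600,240:560]=cv2.resize(t["color"][170:260,180:340],(320,180),interpolation=2)
cv2.imwrite("pics/y.png",im[:,:,::-1])
g=blob(w,(45,90,60),(80,255,255),(100,50,450,350)); print(g[:3] if g else g, onz(w,g[2],.105) if g else '')
E
```

```text
at [ 0.4445 -0.1612  0.3979] [-1.799e+02  1.000e-01  1.160e+01] [ 55.  12. -43. 113.  10.  59. -71.]
[[0, 0, 20], [0, 0, 31], [0, 0, 35], [0, 0, 31], [0, 0, 20]] [np.float64(-0.002), np.float64(-0.002), np.float64(-0.002), np.float64(-0.002), np.float64(-0.002)]
(411, (np.int64(262), np.int64(297), np.int64(170), np.int64(219)), [277.5, 207.3000030517578]) [ 0.4408 -0.1593  0.105 ]
```

View pics/y.png

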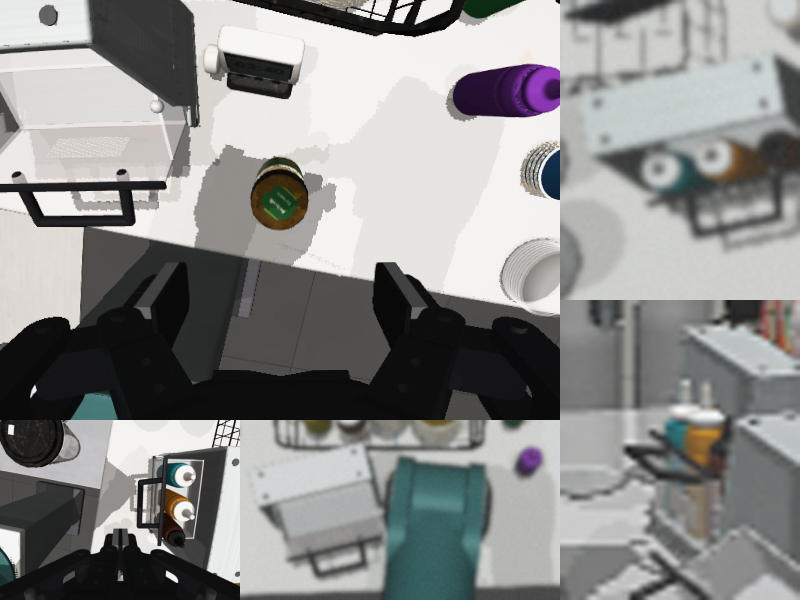

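Sauce bin is shut with teal, amber and brown standing upright (top crop, 658/716/780,165). The jar is at (279,203), with the tipped spice bin's bar from (40,222) to (133,223).

Call:
step_arm --pt "0 0 20" --pt "0 0 32" --pt "0 0 36" --pt "0 0 32" --pt "0 0 17" --pt "0 0 0" --yaw '[-0.007,0,0,0,0,0]'

```text
time: 41.8
tcp_pos: [0.4447, -0.1594, 0.2614]
tcp_rot: [-179.9, 0.1, 12.3]
wrist_force: [0.8, 0.8, 0.2]
grip_width: 0.0753
finger_force: 0.0
```

Call:
step_arm --pt "0 0 0" --pt "0 0 0" --pt "0 0 0" --pt "0 0 -10" --pt "0 0 -40" --pt "0 0 -50" --pt "0 0 -50" --pt "0 0 -20" --yaw '[0,0,0,0,0,0,0,0]' --hand 1 --newtons 35

```text
time: 42.8
tcp_pos: [0.445, -0.1595, 0.4356]
tcp_rot: [179.8, -0.2, 12.3]
wrist_force: [0.0, -1.0, -2.4]
grip_width: 0.0428
finger_force: 36.1
```

```bash
python3 - <<'E'
from h import *
np.set_printoptions(precision=4,suppress=True)
w=pickle.load(open("w11.pkl","rb"))
def pr(a,b,z):
    A,B=onz(w,a,z),onz(w,b,z);d=A-B;y=np.degrees(np.arctan2(d[1],d[0]))-90;print(A[:2],B[:2],(A+B)[:2]/2,np.linalg.norm(d),y);return (A+B)[:2]/2
h=pr((36,221),(130,221),.067); r=pr((5,187),(166,185),.091); f=pr((2,47),(92,47),.205)
for a in (11,12,13):
    X=np.array([np.cos(np.radians(a)),np.sin(np.radians(a))]); print(a,h+.082*X, r+.047*X)
    Y=np.array([-X[1],X[0]]); H=np.array([.466,.014])
    R=onz(w,(92,47),.205)[:2]; print('roof front right -> hinge',R-.04*X+.0925*Y)
E
python3 go.py 12 .47 .02 .47 12
```

```text
[0.3753 0.048 ] [ 0.3929 -0.0373] [0.3841 0.0053] 0.0870411809832867 11.665344780615229
[0.4098 0.0596] [ 0.4374 -0.0715] [ 0.4236 -0.006 ] 0.13389449338750709 11.874481935257862
[ 0.5143 -0.0228] [ 0.5206 -0.0638] [ 0.5174 -0.0433] 0.04142237069518231 8.8210390304572
11 [0.4646 0.021 ] [0.4697 0.003 ]
roof front right -> hinge [0.4637 0.0194]
12 [0.4643 0.0224] [0.4696 0.0038]
roof front right -> hinge [0.4623 0.0184]
13 [0.464  0.0238] [0.4694 0.0046]
roof front right -> hinge [0.4608 0.0174]
at [ 0.445  -0.1595  0.4356] [179.8  -0.2  12.3] [ 57.  10. -45. 110.   8.  63. -69.]
[[3, -8, -2], [4, -11, -2], [5, -14, -3], [6, -16, -3], [6, -17, -4], [7, -18, -4], [7, -18, -4], [6, -17, -4], [6, -16, -3], [5, -14, -3], [4, -11, -2], [3, -8, -2]] [np.float64(0.0), np.float64(0.0), np.float64(0.0), np.float64(0.0), np.float64(0.0), np.float64(0.0), np.float64(0.0), np.float64(0.0), np.float64(0.0), np.float64(0.0), np.float64(0.0), np.float64(0.0)]
```

Call:
step_arm --pt "5 -13 -6" --pt "7 -18 -7" --pt "8 -22 -7" --pt "9 -25 -7" --pt "9 -25 -6" --pt "9 -25 -2" --pt "8 -22 0" --pt "6 -17 0" --pt "4 -10 0" --yaw '[0,0,0.005,0,0,0,0,0,0]'

```text
time: 43.92
tcp_pos: [0.4712, 0.0287, 0.4666]
tcp_rot: [-180.0, 0.1, 12.1]
wrist_force: [-0.4, 0.7, -1.1]
grip_width: 0.0427
finger_force: 36.1
```

```bash
python3 go.py 7 .4735 .0225 .312 11.8
```

```text
at [0.4712 0.0287 0.4666] [-1.80e+02  1.00e-01  1.21e+01] [ 42.   9. -54. 108.   8.  67. -92.]
[[0, 1, 15], [0, 1, 22], [0, 1, 27], [0, 1, 28], [0, 1, 27], [0, 1, 22], [0, 1, 15]] [np.float64(0.001), np.float64(0.001), np.float64(0.001), np.float64(0.001), np.float64(0.001), np.float64(0.001), np.float64(0.001)]
```

Call:
step_arm --pt "0 1 15" --pt "0 1 22" --pt "0 1 27" --pt "0 1 28" --pt "0 1 27" --pt "0 1 22" --pt "0 0 14" --pt "0 0 0" --yaw '[0,0,0,0,0,0,0,0]'

```text
time: 44.92
tcp_pos: [0.4724, 0.0207, 0.3112]
tcp_rot: [-179.9, 0.1, 12.0]
wrist_force: [0.9, 0.0, -0.8]
grip_width: 0.0428
finger_force: 36.1
```

Call:
step_arm --pt "-4 0 0" --pt "-4 0 1" --pt "-4 0 2" --pt "-4 0 3" --pt "-4 0 3" --pt "-4 0 3" --pt "0 0 0" --yaw '[0,0,0,0,0,0,0]'

```text
time: 45.8
tcp_pos: [0.4489, 0.0158, 0.2998]
tcp_rot: [-180.0, 0.0, 12.0]
wrist_force: [1.9, -0.5, -0.0]
grip_width: 0.0427
finger_force: 37.3
```

Call:
step_arm --pt "-4 0 4" --pt "-4 0 4" --pt "-4 0 5" --pt "-4 0 5" --pt "-3 0 4" --pt "0 0 0" --yaw '[0,0,0,0,0,0]'

```text
time: 46.55
tcp_pos: [0.4308, 0.0121, 0.2782]
tcp_rot: [180.0, -0.0, 12.0]
wrist_force: [2.5, 0.6, 9.3]
grip_width: 0.0429
finger_force: 40.3
```

Call:
step_arm --pt "0 0 0" --pt "0 0 0" --pt "0 0 0" --pt "0 0 -15" --pt "0 0 -30" --pt "0 0 -50" --pt "0 0 -30" --pt "0 0 0" --yaw '[0,0,0,0,0,0,0,0]' --hand 0.35

```text
time: 47.55
tcp_pos: [0.4309, 0.0123, 0.4055]
tcp_rot: [179.9, -0.2, 12.0]
wrist_force: [0.1, 0.3, -0.0]
grip_width: 0.056
finger_force: 0.0
```

```bash
python3 - <<'E'
from amb import *
np.set_printoptions(precision=1,suppress=True)
w=grab_frame("wrist");pickle.dump(w,open("w12.pkl","wb"))
H=np.array([.4648,.0205,.014]);a=np.radians(11.8);X=np.array([np.cos(a),np.sin(a),0]);Y=np.array([-X[1],X[0],0]);Z=np.array([0,0,1.])
P=lambda u,y,wv,th=.55:H+X*(u*np.cos(th)-wv*np.sin(th))+Y*y+Z*(wv*np.cos(th)+u*np.sin(th))
print('jar foot/top',proj(w,[P(.025,0,.004),P(.025,0,.109)]).tolist(),'bar',proj(w,[P(-.042,.041,.088),P(-.042,-.041,.088)]).tolist())
g=blob(w,(45,90,60),(80,255,255),(150,100,400,350)); print(g[:4])
b=blob(w,(8,110,30),(24,255,200),(150,100,400,350)); print(b[:4] if b else b)
# dark bar rows
gr=cv2.cvtColor(w["color"],cv2.COLOR_RGB2GRAY)
for c in (255,280,300): print(c,[r for r in range(150,300) if gr[r,c]<50])
E
python3 go.py 9 .335 -.008 .40 101.8
```

```text
jar foot/top [[278.5877963461581, 126.1791912133226], [278.26456322930113, 208.44648199569363]] bar [[232.8098385346663, 242.82747586693785], [324.0389124820737, 242.90122359105476]]
(983, (np.int64(262), np.int64(306), np.int64(115), np.int64(218)), [281.5, 146.39999389648438], [0.019999999552965164, 1.0])
(1493, (np.int64(252), np.int64(309), np.int64(114), np.int64(225)), [281.8999938964844, 188.60000610351562], [-0.1599999964237213, 0.9900000095367432])
255 [176, 177, 178, 179, 180, 181, 182, 183, 184, 185, 186, 187, 188, 189, 190, 191, 192, 193, 194, 195, 196, 197, 198, 203, 204, 205, 206, 207, 208, 209, 210, 211, 212, 213, 214, 215, 216, 239, 240, 241, 242, 243, 244, 245, 246, 247, 248, 249, 250, 251, 252, 253, 254, 255, 256, 257, 258, 259, 260, 261, 262, 263, 264, 265, 266, 267, 268, 269, 270, 271, 272, 273, 274, 275, 276, 277, 278, 279, 280, 281, 282, 283, 284, 285, 286, 287, 288, 289, 290, 291, 292, 293, 294, 295, 296, 297, 298, 299]
280 [165, 166, 167, 168, 169, 170, 171, 172, 173, 174, 175, 176, 177, 178, 179, 180, 181, 182, 183, 184, 185, 186, 187, 188, 189, 190, 191, 192
[... 532 characters left out ...]
211, 213, 214, 215, 216, 217, 218, 239, 240, 241, 242, 243, 244, 245, 246, 247, 248, 257, 258, 259, 260, 261, 262, 263, 264, 265, 266, 267, 268, 269, 270, 271, 272, 273, 274, 275, 276, 277, 278, 279, 280, 281, 282, 283, 284, 285, 286, 287, 288, 289, 290, 291, 292, 293, 294, 295, 296, 297, 298, 299]
at [0.4306 0.012  0.4042] [ 1.799e+02 -1.000e-01  1.190e+01] [ 46.   8. -55. 117.   8.  58. -91.]
[[-7, 0, 0], [-9, -2, 0], [-11, -4, 1], [-12, -7, 1], [-11, -9, 1], [-9, -10, 1], [-6, -10, 1], [-3, -9, 0], [-1, -7, 0]] [np.float64(-0.174), np.float64(-0.174), np.float64(-0.174), np.float64(-0.174), np.float64(-0.174), np.float64(-0.174), np.float64(-0.174), np.float64(-0.174), np.float64(-0.174)]
```

Call:
step_arm --pt "-20 0 0" --pt "-30 0 0" --pt "-22 0 10" --pt "0 0 35" --pt "0 0 45" --pt "0 0 45" --pt "0 0 30" --pt "0 0 11" --pt "0 0 0" --yaw '[0,0,0,0,0,0,0,0,0]' --hand 1

```text
time: 48.72
tcp_pos: [0.3596, -0.0026, 0.2262]
tcp_rot: [-179.9, 0.1, 12.0]
wrist_force: [1.3, 0.1, 0.6]
grip_width: -0.0001
finger_force: 0.0
```

```bash
python3 go.py 3 .361 -.001 .228 11.8
```

```text
at [ 0.3596 -0.0026  0.2262] [-1.799e+02  1.000e-01  1.200e+01] [  38.   21.  -47.  135.   29.   34. -109.]
[[0, 0, -1], [1, -1, -1], [0, 0, -1]] [np.float64(0.001), np.float64(0.001), np.float64(0.001)]
```

Call:
step_arm --pt "4 0 0" --pt "5 0 0" --pt "3 0 -3" --pt "3 0 -4" --pt "3 0 -4" --pt "3 0 -4" --pt "3 0 -4" --pt "4 0 -4" --pt "4 0 -3" --pt "0 0 0" --yaw '[0,0,0,0,0,0,0,0,0,0]'

```text
time: 49.98
tcp_pos: [0.3917, 0.0038, 0.2534]
tcp_rot: [180.0, 0.0, 12.0]
wrist_force: [-6.7, -1.5, 5.3]
grip_width: -0.0002
finger_force: 3.7
```

Call:
step_arm --pt "3 0 -2" --pt "3 0 -2" --pt "3 0 -2" --pt "3 0 -1" --pt "0 0 0" --yaw '[0,0,0,0,0]'

```text
time: 50.6
tcp_pos: [0.4037, 0.0063, 0.2605]
tcp_rot: [180.0, -0.0, 12.0]
wrist_force: [-2.2, -1.4, 2.6]
grip_width: 0.0001
finger_force: 1.5
```

Call:
step_arm --pt "2 0 -1" --pt "2 0 0" --pt "2 0 0" --pt "1 0 0" --pt "0 0 0" --yaw '[0,0,0,0,0]'

```text
time: 51.22
tcp_pos: [0.4086, 0.0074, 0.2607]
tcp_rot: [180.0, 0.3, 12.0]
wrist_force: [-24.9, -4.8, 20.0]
grip_width: -0.0001
finger_force: 12.7
```

Call:
step_arm --pt "0 0 -3" --pt "1 0 -1" --pt "0 0 0" --yaw '[0,0,0]'

```text
time: 51.6
tcp_pos: [0.4088, 0.0073, 0.2637]
tcp_rot: [-180.0, 0.4, 11.9]
wrist_force: [-18.1, -4.3, -10.4]
grip_width: -0.0
finger_force: 9.7
```

Hard stop, so the bin should be shut. I'll back off, lift and check both bins.

Call:
step_arm --pt "-6 0 0" --pt "-14 0 0" --pt "0 0 -30" --pt "0 0 -50" --pt "0 0 -50" --pt "0 0 -25" --pt "0 0 0" --yaw '[0,0,0,0,0,0,0]'

```text
time: 52.48
tcp_pos: [0.3916, 0.0038, 0.4216]
tcp_rot: [179.8, -0.2, 11.9]
wrist_force: [0.1, -0.1, -0.5]
grip_width: 0.0002
finger_force: 0.0
```

```bash
python3 - <<'E'
from amb import *
np.set_printoptions(precision=1,suppress=True)
w=grab_frame("wrist");t=grab_frame("top")
Z=np.array([0,0,1.])
def mk(H,a):
    H=np.array(H);a=np.radians(a);X=np.array([np.cos(a),np.sin(a),0]);Y=np.array([-X[1],X[0],0])
    return lambda u,y,wv,th=0:H+X*(u*np.cos(th)-wv*np.sin(th))+Y*y+Z*(wv*np.cos(th)+u*np.sin(th))
Ps=mk([.4648,.0205,.014],11.8);Pa=mk([.4755,.328,.014],11.2)
gr=cv2.cvtColor(w["color"],cv2.COLOR_RGB2GRAY)
for th in(0,.05,.1): print(th,'spice bar',proj(w,[Ps(-.042,y,.088,th) for y in(.02,-.02)]).tolist(),'jar top',proj(w,Ps(.025,0,.109,th)).tolist(), 'sauce bar (top)',proj(t,[Pa(-.042,0,.088,th)]).tolist(),'spice bar top',proj(t,[Ps(-.042,0,.088,th)]).tolist())
for c in proj(w,[Ps(-.042,y,.088) for y in(.02,-.02)])[:,0].astype(int): print(c,[r for r in range(130,300) if gr[r,c]<50])
b=blob(w,(8,110,30),(24,255,200),(180,20,400,250)); print(b[:4] if b else b)
g=blob(w,(45,90,60),(80,255,255),(180,20,400,250)); print(g[:3] if g else g)
gt=cv2.cvtColor(t["color"],cv2.COLOR_RGB2GRAY)
u,v=proj(t,[Pa(-.042,0,.088)])[0].astype(int); print(u,v,gt[v-6:v+10,u].tolist())
print(blob(t,*A,(90,180,150,240)),blob(t,*T,(90,180,150,240)))
E
```

```text
0 spice bar [[252.24974861220113, 155.94875447313706], [302.81126168299477, 155.98025993671322]] jar top [[277.3705436775066, 63.19807192745466]] sauce bar (top) [[133.1080662103621, 232.9368930730335]] spice bar top [[225.80144099058268, 233.32801743191388]]
0.05 spice bar [[252.5407287821496, 161.06052884298106], [302.5486966376218, 161.08940224734164]] jar top [[277.36750270297625, 71.25168909490748]] sauce bar (top) [[133.559687968441, 234.24422284571142]] spice bar top [[226.16110551187745, 234.62837629003175]]
0.1 spice bar [[252.8420985207705, 165.8818600090058], [302.2770398637509, 165.9082615272037]] jar top [[277.366415196849, 79.4207830645027]] sauce bar (top) [[134.02372325363174, 235.51786883006625]] spice bar top [[226.51939686496482, 235.8952391933901]]
252 [152, 153, 154, 155, 156, 157, 160, 161, 162, 163, 213, 214, 215, 216, 217, 218, 219, 220, 221, 222, 223, 224, 225, 226, 227, 228, 229, 230, 231, 232, 233, 234, 235, 236, 237, 238, 239, 240, 241, 242, 243, 244, 245, 246, 247, 248, 249, 250, 251, 252, 253, 254, 255, 256, 257, 258, 259, 260, 261, 262, 263, 264, 265, 2
[... 500 characters left out ...]
int64(309), np.int64(34), np.int64(97)), [278.79998779296875, 65.5999984741211], [-0.009999999776482582, 1.0])
(877, (np.int64(261), np.int64(298), np.int64(45), np.int64(84)), [279.1000061035156, 65.19999694824219])
133 232 [140, 166, 193, 196, 172, 122, 89, 108, 156, 183, 180, 154, 147, 169, 194, 202]
(45, (np.int64(129), np.int64(138), np.int64(209), np.int64(218)), [133.1999969482422, 213.60000610351562], [-0.5199999809265137, 0.8500000238418579], [(209, 132, 133), (213, 132, 136), (217, 130, 133)]) (14, (np.int64(115), np.int64(118), np.int64(213), np.int64(221)), [117.0999984741211, 217.0], [-0.27000001072883606, 0.9599999785423279], [(213, 117, 117), (217, 117, 118), (221, 115, 115)])
```

```bash
python3 -c "
from plant import *
print(hand_in())"
```

```text
the job is handed in; nothing more can be done
None
```

The job is handed in at about 52 s: the amber and brown bottles stand upright beside the teal one in the shut sauce bin, the dark-lidded jar is in the shut spice bin, and nothing else was touched. I judged both catches home from the hard stop I felt and from the bar positions, with the spice bin reading within about 0.02 rad of fully shut.

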